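Unpack the thread delivery and send back the empties

TASK

Swing both flaps of the carton open, well past upright, so that they stay open, then lift out every full spool of thread and stand it upright on the cork mat. Once all the full spools are out on the mat, carry the scoop tray to the carton and tip it so that all the empty spools slide into the carton, then set the tray back down flat on the table, clear of the mat. Last, fold both flaps shut again over the empties, and leave the other things on the table alone.

Things in the scene. Friction and masses are not known exactly. Their poses are not given: they have to be found in the camera images.
- carton: brown cardboard carton, fixed to the table: outside 210 mm along its x, 180 mm along its y, 100 mm high, walls and floor 4 mm. Origin: centre of its underside, z up. Two flaps close its top; they hinge on its two 210 mm edges (at y = +90 and y = -90 mm, height 100 mm) and meet along the middle.
- flap_left (a joint): angle of the carton's left flap (hinged on the carton's +y edge): 0 closed and level, grows as it swings up and outwards, 1.57 upright, stop at 2.2 rad. The cardboard flap is 210 x 87 x 4 mm, 50 g; its stiff crease (about 0.07 N m) holds it wherever it is left. Starts between 0 and 0.35.
- flap_left_hinge (a point): middle of the left flap's crease (hinge line), on the carton's +y top edge; x axis along the crease.
- flap_left_tab (a point): grip point of the left flap's pull tab, stiff card near the free edge, square to the flap's outer face: 44 mm wide along the carton's x, 10 mm thick, 40 mm high. This point is 22 mm above the outer face, 80 mm out from the crease, 45 mm towards the carton -x end from its middle.
- flap_right (a joint): angle of the carton's right flap (hinged on the carton's -y edge): 0 closed and level, grows as it swings up and outwards, 1.57 upright, stop at 2.2 rad. The cardboard flap is 210 x 87 x 4 mm, 50 g; its stiff crease (about 0.07 N m) holds it wherever it is left. Starts between 0 and 0.35.
- flap_right_hinge (a point): middle of the right flap's crease (hinge line), on the carton's -y top edge; x axis along the crease.
- flap_right_tab (a point): grip point of the right flap's pull tab, stiff card near the free edge, square to the flap's outer face: 44 mm wide along the carton's x, 10 mm thick, 40 mm high. This point is 22 mm above the outer face, 80 mm out from the crease, 45 mm towards the carton +x end from its middle.
- mat: cork mat, fixed flat on the table, 190 x 190 x 5 mm. Origin: centre of its underside; x and y along its edges.
- tray: loose metal scoop tray, 0.35 kg: floor 165 (x) by 115 (y) by 4 mm, 30 mm walls at both sides and the back (-x), open lip at +x. Upright wooden handle block behind the back wall: 24 mm along x, 60 along y, 85 high, centred at x = -96.5 mm. Origin: centre of the floor's underside, z up. Slick floor: empties slide at a slope of 14 to 20 degrees.
- tray_lip (a point): middle of the tray's open front lip, on the floor's upper face (x = +82.5 mm from the tray's origin); axes as the tray's.
- tray_handle (a point): grip point in the tray's handle block, 68 mm above the tray's underside and 17 mm below the block's top; axes as the tray's: pinch the 24 mm thickness along x.
- full0: full spool of ecru thread (2 to 4 of them are in the carton at the start, upright on its floor; None if absent): thread body 68 mm diameter, 54 mm high, with a wooden core stub 22 mm diameter standing 30 mm above it (84 mm high in all), about 0.2 kg. Origin: centre of its base, z up along the core.
- full1: full spool of ecru thread (2 to 4 of them are in the carton at the start, upright on its floor; None if absent): thread body 68 mm diameter, 54 mm high, with a wooden core stub 22 mm diameter standing 30 mm above it (84 mm high in all), about 0.2 kg. Origin: centre of its base, z up along the core.
- full2: full spool of ecru thread (2 to 4 of them are in the carton at the start, upright on its floor; None if absent): thread body 68 mm diameter, 54 mm high, with a wooden core stub 22 mm diameter standing 30 mm above it (84 mm high in all), about 0.2 kg. Origin: centre of its base, z up along the core.
- full3: full spool of ecru thread (2 to 4 of them are in the carton at the start, upright on its floor; None if absent): thread body 68 mm diameter, 54 mm high, with a wooden core stub 22 mm diameter standing 30 mm above it (84 mm high in all), about 0.2 kg. Origin: centre of its base, z up along the core.
- empty0: empty wooden spool with square ends, 60 x 38 x 38 mm, 35 g (2 to 4 of them lie on the tray at the start; None if absent). Origin: its centre; x along its 60 mm length.
- empty1: empty wooden spool with square ends, 60 x 38 x 38 mm, 35 g (2 to 4 of them lie on the tray at the start; None if absent). Origin: its centre; x along its 60 mm length.
- empty2: empty wooden spool with square ends, 60 x 38 x 38 mm, 35 g (2 to 4 of them lie on the tray at the start; None if absent). Origin: its centre; x along its 60 mm length.
- empty3: empty wooden spool with square ends, 60 x 38 x 38 mm, 35 g (2 to 4 of them lie on the tray at the start; None if absent). Origin: its centre; x along its 60 mm length.
- clapper: bystander, leave alone: black pressing block with a grip ridge, 200 x 62 x 48 mm. Origin: on its underside.
- iron: bystander, leave alone: old cast flat iron with a wooden handle, about 145 x 85 x 106 mm, 1.2 kg. Origin: on its underside.
- shears: bystander, leave alone: tailor's shears lying flat, 220 mm long, 11 mm thick. Origin: on its underside.
- tape_case: bystander, leave alone: grey round tape-measure case, 64 mm diameter, 24 mm high. Origin: on its underside.
- ruler: bystander, leave alone: metal ruler, 300 x 38 x 4 mm. Origin: on its underside.
Not all that is in view belongs to the job. What is shaped like the tray but purple is not meant.

How it is judged (in metres and radians):
On the way, in this order (a step that is already met when the one before it is completed fails the run):
1. both flaps are swung open past upright (over 1.7 rad) (value of joint each of flap_left, flap_right above 1.7 rad), for 0.2 s.
2. every full spool stands upright on the mat (x of full0 in the frame of mat between -0.092 and 0.092 m and y of full0 in the frame of mat between -0.092 and 0.092 m and angle between each of full0, full1, full2, full3's own z axis and vertical below 0.15 rad and height (world z) of each of full0, full1, full2, full3 below 0.012 m and x of full1 in the frame of mat between -0.092 and 0.092 m and y of full1 in the frame of mat between -0.092 and 0.092 m and x of full2 in the frame of mat between -0.092 and 0.092 m and y of full2 in the frame of mat between -0.092 and 0.092 m and x of full3 in the frame of mat between -0.092 and 0.092 m and y of full3 in the frame of mat between -0.092 and 0.092 m), for 0.2 s.
3. the tray is tipped (over 20 degrees) with its lip above the carton (angle between tray's own z axis and vertical above 0.35 rad and horizontal distance between tray_lip and carton below 0.12 m and height (world z) of tray_lip above 0.06 m), for 0.1 s.
At the end, for the whole second after the job is handed in: Flaps folded shut (below 0.3 rad); full spools upright (0.15 rad) on the mat, centres within 92 mm of its centre along each edge; empties in the carton, centres below 92 mm; tray flat on the table (0.08 rad, 8 mm), over 150 mm from the mat centre; all at rest (all of step 2 and value of joint each of flap_left, flap_right below 0.3 rad and linear speed of each of full0, full1, full2, full3, empty0, empty1, empty2, empty3, tray below 0.03 m/s and x of empty0 in the frame of carton between -0.101 and 0.101 m and y of empty0 in the frame of carton between -0.086 and 0.086 m and height (world z) of empty0 between 0.005 and 0.092 m and x of empty1 in the frame of carton between -0.101 and 0.101 m and y of empty1 in the frame of carton between -0.086 and 0.086 m and height (world z) of empty1 between 0.005 and 0.092 m and x of empty2 in the frame of carton between -0.101 and 0.101 m and y of empty2 in the frame of carton between -0.086 and 0.086 m and height (world z) of empty2 between 0.005 and 0.092 m and x of empty3 in the frame of carton between -0.101 and 0.101 m and y of empty3 in the frame of carton between -0.086 and 0.086 m and height (world z) of empty3 between 0.005 and 0.092 m and angle between tray's own z axis and vertical below 0.08 rad and height (world z) of tray below 0.008 m and horizontal distance between tray and mat above 0.15 m); the robot touches nothing.
It fails at once if the clapper is pushed aside (more than 40 mm) (distance of clapper from where it was at the start of the episode above 0.04 m).
It fails at once if the iron is pushed aside (more than 40 mm) (distance of iron from where it was at the start of the episode above 0.04 m).
It fails at once if the shears is pushed aside (more than 40 mm) (distance of shears from where it was at the start of the episode above 0.04 m).
It fails at once if the tape case is pushed aside (more than 40 mm) (distance of tape_case from where it was at the start of the episode above 0.04 m).
It fails at once if the ruler is pushed aside (more than 40 mm) (distance of ruler from where it was at the start of the episode above 0.04 m).
Of full0, full1, full2, full3 only 2 to 4 are there at a start; the rules pass over those that are not, and their reading is None.
Of empty0, empty1, empty2, empty3 only 2 to 4 are there at a start; the rules pass over those that are not, and their reading is None.
At some moment in a run one of tray, full0, full1, full2, full3 may be knocked a few centimetres aside while the robot is not near it.
It also fails if it takes over 210 s, if anything falls off the work surface, if the arm or the gripper's body presses on something with over 40 N, if the wrist force passes 120 N, or if a joint passes its speed limit or range.

ROBOT

A 6-joint arm with a two-finger parallel gripper is mounted at the origin on the work surface. World frame = base frame: x ahead of the robot, y to its left, z up, the work surface at z = 0. Lengths are in mm, angles in rad, forces in N, time in s.
With the tool pointing down it reaches from about 350 to 775 mm from the base axis. Payload 7.3 kg.
Tool frame: the origin (TCP) lies on the centre line of the jaws, within the pads' length; the fingertips stand 22 mm ahead of it and the grasp point (between the pads) lies 3 mm ahead of it; z points along the fingers, y is the direction in which the jaws open and shut (so a half turn about z gives the same grasp; the last joint's range is limited). The gripper opens to 92 mm and grips with 3 to 60 N. Pads are 19 mm wide; open, the fingers measure 130 mm over their backs; the gripper's body (75 mm by 190 mm) begins 47 mm behind the grasp point.
Start: joints at [1.08, 0.342, 1.524, -0, 1.275, -0.146], TCP at [177.44, 494.123, 248.741] pointing down, gripper open.
Joint ranges: [-2.53, 2.53], [-0.77, 2.02], [0.04, 2.7], [-1, 4.14], [0.28, 2.66], [-3.11, 3.11]. Speed limits (rad/s): [2.57, 2.57, 3.14, 3.14, 3.14, 3.14].

INTERFACE

Orientations are given as [roll, pitch, yaw] about the fixed x, y, z axes, in that order (R = Rz(yaw) Ry(pitch) Rx(roll)).
In Python, from plant import get_obs, capture, close_job gives the robot as it stands.
- The arm moves only by the tool carry_out, never from a script. Its arguments are lists of equal length, an entry for each row: "xyz": the shift along the tool's x, y, z scaled (see below), a list of three; "dr": the turn, a rotation vector about the tool's x, y, z scaled (see below), a list of three. A call has 1 to 8 rows; each row shifts and turns the commanded pose from where the row before left it, along the tool's axes as they then stand; what a row does not reach is not made up. The controller multiplies each number of a shift by 0.06 m and each number of a turn by 8 degrees. A row lasts 1/8 s, in which the tool goes at most 62.5 mm and 10.7 degrees, less where a joint would pass 70% of its speed; a pose out of reach is approached as far as the arm can. A call with a number of a shift or a turn outside -1 to 1 is refused whole. A call with a gripper value outside its range is refused whole. "gripper" is the gripper's target within -1 to 1 (fully open at 1, half-way at 0, shut at -1), set as the call begins (left out, the last holds). The fingers move at their own pace and stop on an object; the grip force is fixed at half the most. Time passes only in rows, so rows that do not move let the fingers close. It gives the time, the measured TCP pose, the force and the opening at its end, in the units of the state.
- get_obs(): the state, without advancing time (a new reading comes with each control period).
- capture(name): name is "scene" or "top" or "wrist"; returns a dict with "image" (384x512x3 uint8, blue, green, red), "fx", "fy", "cx", "cy" (pixels), "pose" (4x4, takes a point from camera to world coordinates). Camera axes: x right, y up, looking along -z (the intrinsics and any distortion apply to the point x, -y, -z); pixel columns grow to the right and rows downward; lengths in mm; the calibration is good to about 2 mm. A picture is of the moment at which its call begins. There is no depth.
- close_job(): hands the job in, once; it reports no verdict.
The state is a dict: "time": time; "joint_positions": joint angles; "dq": joint speeds; "tau": joint torques, N m; "tool_pos": TCP position; "tcp_rot": TCP orientation; "contact_force": force on the tool from outside, world axes, zero at the start; "moment": the same for the moment, N m; "grip_width": finger opening in mm.
Only numpy, scipy, OpenCV 4.12 (cv2) and the standard library are available. Lean on these libraries where they do the work, as an engineer would, in place of code of your own. Each camera call takes 0.05 s, during which the arm holds its last target.

## Working session

There is one attempt and no reset: what is moved stays moved. The work goes in short steps, Python scripts to look and compute and a tool call to move; the robot and the scene stay as the last step left them, time stands still between calls to the robot, and variables do not carry over. Pictures are saved under pics/ and viewed, and the job is handed in when it is done.

Besides the shell and the picture viewer there is one more tool, called as name(argument=value, ...) on one line, values as JSON. carry_out: Moves the arm, as the interface text tells. Shifts and turns lie within -1 to 1; 1 stands for 0.06 m of shift or 8 degrees of turn. Its arguments: {"type":"object","properties":{"xyz":{"type":"array"},"dr":{"type":"array"},"gripper":{"type":"number"}},"required":["xyz","dr"]}

```bash
ls; mkdir -p pics; cat > h.py <<'E'
import numpy as np, cv2, json
from plant import get_obs, capture, close_job
def snap(n,f):
    c=capture(n); cv2.imwrite('pics/'+f+'.png',c['image']); return c
def ray(c,u,v):
    P=np.array(c['pose']); d=np.array([(u-c['cx'])/c['fx'],-(v-c['cy'])/c['fy'],-1.0])
    return P[:3,3],P[:3,:3]@d
def onz(c,u,v,z):
    o,d=ray(c,u,v); return o+d*(z-o[2])/d[2]
def proj(c,p):
    P=np.array(c['pose']); q=P[:3,:3].T@(np.array(p)-P[:3,3]); return c['cx']+c['fx']*q[0]/-q[2], c['cy']-c['fy']*q[1]/-q[2]
E
python3 - <<'E'
from h import *
print(get_obs())
for n in ['scene','top','wrist']:
    c=snap(n,n+'0'); print(n,{k:v for k,v in c.items() if k!='image'})
E
```

```text
pics
{'time': 0.0, 'joint_positions': array([ 1.07998532e+00,  3.42682834e-01,  1.52499797e+00, -2.38345285e-05,
        1.27539383e+00, -1.46002837e-01]), 'dq': array([ 1.21603896e-04,  4.56267570e-05,  4.14326434e-04,  5.07731816e-04,
        2.62182414e-04, -4.91589018e-04]), 'tau': array([-3.59577016e-04, -4.31243455e+01, -2.44218367e+01,  7.17697316e-02,
        5.57684444e-02, -5.84697295e-05]), 'tool_pos': array([177.27099601, 493.77713346, 248.07228612]), 'tcp_rot': array([-3.14012312e+00, -1.93056261e-04,  2.79679130e+00]), 'contact_force': array([-0.25552941, -1.02584727,  0.40864919]), 'moment': array([ 0.03991634,  0.08072895, -0.00944765]), 'grip_width': 91.71663151870614}
scene {'fx': 356.1267660279622, 'fy': 356.1267660279622, 'cx': 251.83556261898312, 'cy': 191.58347376332677, 'pose': array([[-3.74349882e-01, -5.84798021e-01,  7.19634241e-01,
         1.31944043e+03],
       [ 9.27088748e-01, -2.52103194e-01,  2.77399410e-01,
         3.20709809e+02],
       [ 1.91994645e-02,  7.71009244e-01,  6.36534466e-01,
         8.18665725e+02],
       [ 0.00000000e+00,  0.00000
[... 270 characters left out ...]
8166e-01, -2.94829696e-03, -3.86975157e-03,
         1.79837858e+01],
       [-4.12106717e-03,  9.06381364e-02,  9.95875366e-01,
         1.68879229e+03],
       [ 0.00000000e+00,  0.00000000e+00,  0.00000000e+00,
         1.00000000e+00]])}
wrist {'fx': 307.1623328609202, 'fy': 307.1623328609202, 'cx': 254.69307342734848, 'cy': 191.32283771571736, 'pose': array([[ 3.37879755e-01, -9.10898286e-01, -2.36857730e-01,
         1.13699580e+02],
       [ 9.41189196e-01,  3.26895407e-01,  8.54534442e-02,
         5.15478407e+02],
       [-4.11691829e-04, -2.51800925e-01,  9.67778965e-01,
         3.83310702e+02],
       [ 0.00000000e+00,  0.00000000e+00,  0.00000000e+00,
         1.00000000e+00]])}
```

View pics/scene0.png

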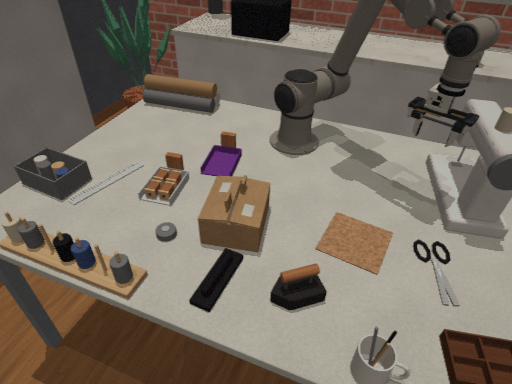

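View pics/top0.png

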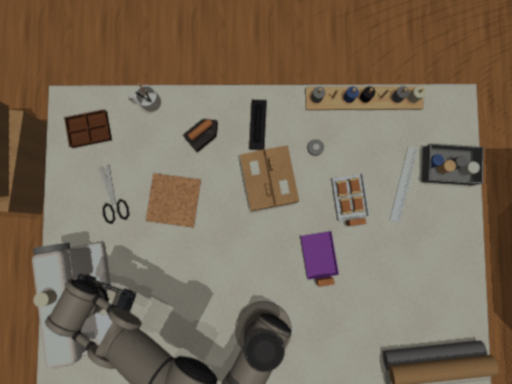

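View pics/wrist0.png

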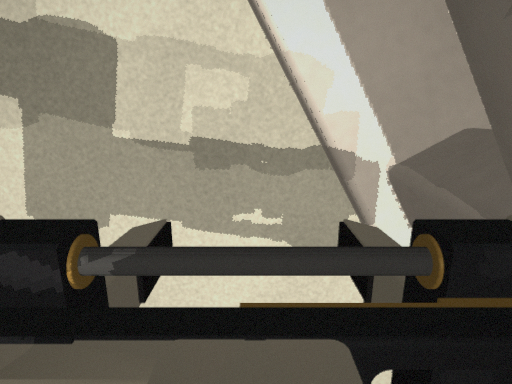

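The top view shows the carton at about (269,178), the mat at (173,200), the tray with four empties at (349,198) and the purple decoy at (319,255). I'll enlarge it to get corners.

```bash
python3 - <<'E'
from h import *
a=cv2.imread('pics/top0.png'); b=cv2.imread('pics/scene0.png')
cv2.imwrite('pics/tz.png',cv2.resize(a[130:235,225:385],None,fx=5,fy=5,interpolation=cv2.INTER_CUBIC))
cv2.imwrite('pics/sz.png',cv2.resize(b[130:270,130:290],None,fx=4.2,fy=4.2,interpolation=cv2.INTER_CUBIC))
c=capture('top')
hsv=cv2.cvtColor(a,cv2.COLOR_BGR2HSV)
# mat
for p in [(173,200)]: print(hsv[p[1],p[0]],hsv[178,262])
m=cv2.inRange(hsv,(5,60,60),(25,255,255)); m2=np.zeros_like(m); m2[160:240,135:215]=m[160:240,135:215]
r=cv2.minAreaRect(max(cv2.findContours(m2,0,2)[0],key=cv2.contourArea)); print(r,[onz(c,*q,5).round(0) for q in cv2.boxPoints(r)], onz(c,*r[0],5))
m2=np.zeros_like(m); m2[135:220,230:305]=m[135:220,230:305]
r=cv2.minAreaRect(max(cv2.findContours(m2,0,2)[0],key=cv2.contourArea)); print(r,[onz(c,*q,100).round(0) for q in cv2.boxPoints(r)], onz(c,*r[0],100))
E
```

```text
[ 14 125 137] [ 16 124 130]
((172.81997680664062, 199.75999450683594), (49.35605239868164, 49.35605239868164), 8.130102157592773) [array([411., 456.,   5.]), array([600., 432.,   5.]), array([572., 242.,   5.]), array([383., 267.,   5.])] [491.15476467 349.1348818    5.        ]
((268.73077392578125, 177.15383911132812), (59.81541442871094, 50.00960922241211), 78.69007110595703) [array([658.,  91., 100.]), array([694., -90., 100.]), array([ 477., -130.,  100.]), array([441.,  48., 100.])] [566.64344347 -20.07988842 100.        ]
```

View pics/tz.png

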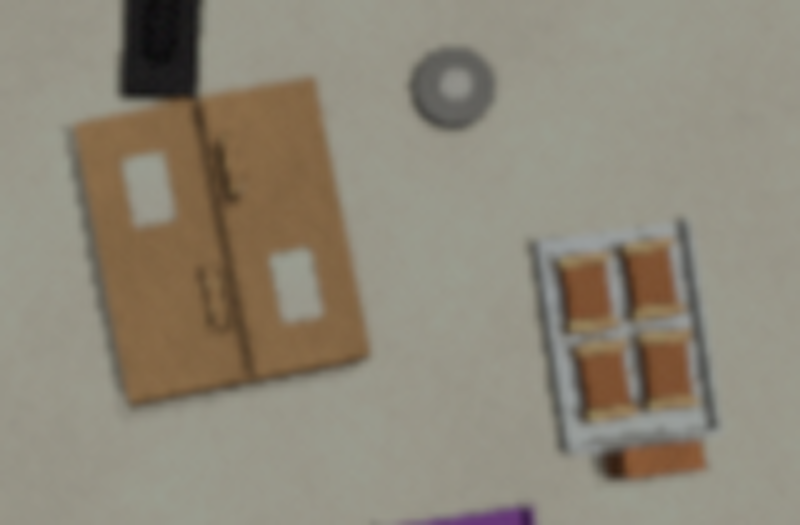

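View pics/sz.png

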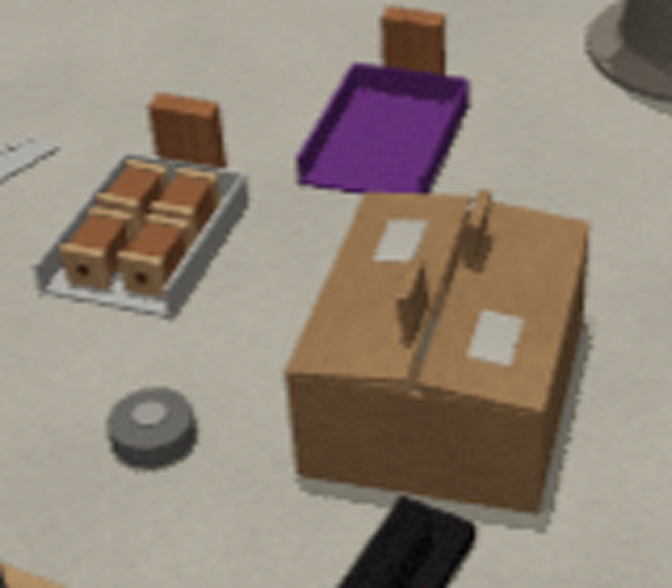

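```bash
python3 - <<'E'
from h import *
ct=capture('top'); cs=capture('scene')
t=lambda x,y:(225+x/5,130+y/5); s=lambda x,y:(130+x/4.2,130+y/4.2)
print('carton creases top')
for p in [(75,128),(130,405),(315,78),(368,356)]: print(onz(ct,*t(*p),100).round(0)[:2])
print('scene corners far+-', [onz(cs,*s(*p),100).round(0)[:2] for p in [(588,222),(545,412),(287,375),(368,195)]])
print('scene base',[onz(cs,*s(*p),0).round(0)[:2] for p in [(300,480),(540,513)]])
print('tray top rim', [onz(ct,*t(*p),30).round(0)[:2] for p in [(533,243),(565,450),(684,222),(714,428)]])
print('tray handle top', [onz(ct,*t(*p),85).round(0)[:2] for p in [(622,445),(703,440),(705,468),(622,475)]])
def tri(a,b):
    o1,d1=ray(ct,*a);o2,d2=ray(cs,*b)
    A=np.stack([d1,-d2],1);k=np.linalg.lstsq(A,o2-o1,rcond=None)[0]
    p,q=o1+k[0]*d1,o2+k[1]*d2
    return ((p+q)/2).round(0),np.linalg.norm(p-q).round(1)
print(tri(t(212,297),s(478,232)),tri(t(228,172),s(413,305)))
E
python3 - <<'E'
import cv2
a=cv2.imread('pics/top0.png');b=cv2.imread('pics/scene0.png')
cv2.imwrite('pics/tz2.png',cv2.resize(a[150:205,248:290],None,fx=12,fy=12,interpolation=cv2.INTER_CUBIC)[:600])
cv2.imwrite('pics/sz2.png',cv2.resize(b[172:232,195:275],None,fx=10,fy=10,interpolation=cv2.INTER_CUBIC))
E
```

```text
carton creases top
[647.  85.]
[443.  45.]
[684. -92.]
[ 478. -129.]
scene corners far+- [array([442.,  45.]), array([648.,  89.]), array([685., -87.]), array([ 479., -127.])]
scene base [array([689., -83.]), array([650.,  89.])]
tray top rim [array([ 569., -262.]), array([ 411., -283.]), array([ 585., -378.]), array([ 427., -397.])]
tray handle top [array([ 413., -315.]), array([ 417., -375.]), array([ 396., -376.]), array([ 391., -315.])]
(array([519., -15., 128.]), np.float64(0.7)) (array([610., -26., 125.]), np.float64(0.4))
```

View pics/tz2.png

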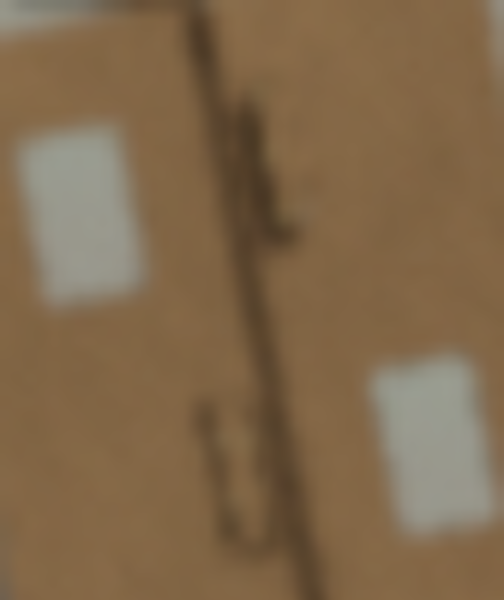

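View pics/sz2.png

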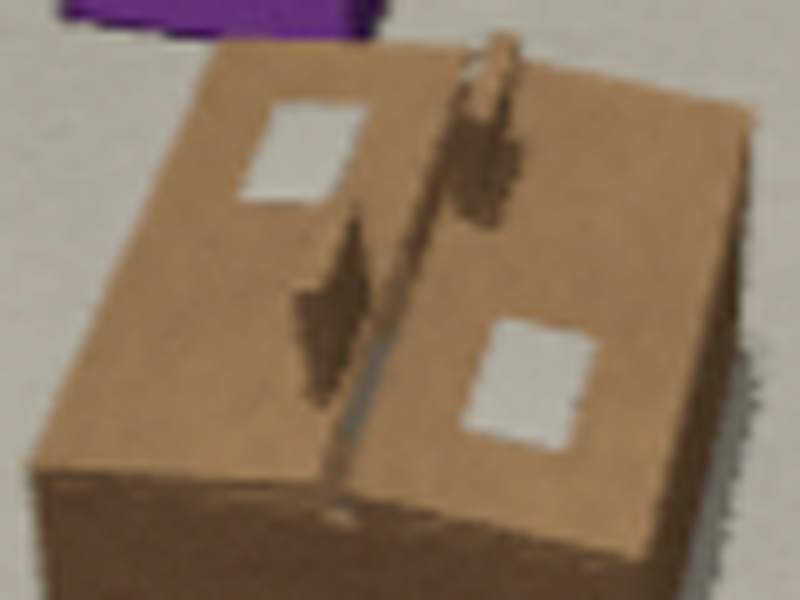

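```bash
cat >> h.py <<'E'
from scipy.spatial.transform import Rotation as Ro
CC=np.array([563,-21.5,0]); CY=np.deg2rad(11)
def cw(x,y,z): # carton to world
    return CC+Ro.from_euler('z',CY).apply([x,y,z])
def down(yawdeg): return Ro.from_euler('xyz',[np.pi,0,np.deg2rad(yawdeg)])
def cur():
    o=get_obs(); return np.array(o['tool_pos']),Ro.from_euler('xyz',o['tcp_rot'])
def rows(way,start=None,smax=.95,grasp=True):
    """way: list of (grasp-point pos, Rotation); prints rows of shift/turn units"""
    p,R=start if start else cur()
    X=[];D=[]
    for q,Q in way:
        q=np.array(q,float)
        if grasp: q=q-Q.apply([0,0,3])
        n=int(np.ceil(max(np.linalg.norm(q-p)/(60*smax),(R.inv()*Q).magnitude()/np.deg2rad(8*smax),1)))
        d=(R.inv()*Q).as_rotvec()/n; p0=p
        for k in range(n):
            s=R.inv().apply((q-p0)/n)
            X.append((s/60).round(2).tolist()); D.append((d/np.deg2rad(8)).round(2).tolist())
            R=R*Ro.from_rotvec(d)
        p=q;R=Q
    X=[[v+0.0 for v in x] for x in X]; D=[[v+0.0 for v in x] for x in D]
    for i in range(0,len(X),8): print('xyz',X[i:i+8],'\n dr',D[i:i+8])
def st():
    o=get_obs(); print('t',round(o['time'],2),'q',o['joint_positions'].round(2),'p',o['tool_pos'].round(1),'rpy',np.rad2deg(o['tcp_rot']).round(1),'F',o['contact_force'].round(1),'w',round(o['grip_width'],1))
E
python3 - <<'E'
from h import *
print(cw(-45,10,0),cw(45,-10,0))
rows([(cw(-45,10,200),down(191)),(cw(-45,8,131),down(191))])
E
```

```text
[516.91868679 -20.27013296   0.        ] [609.08131321 -22.72986704   0.        ]
xyz [[-0.75, -0.56, 0.07], [-0.72, -0.6, 0.07], [-0.69, -0.63, 0.07], [-0.66, -0.66, 0.07], [-0.62, -0.69, 0.07], [-0.59, -0.72, 0.07], [-0.55, -0.75, 0.07], [-0.52, -0.78, 0.07]] 
 dr [[0.0, 0.0, -0.35], [0.0, 0.0, -0.35], [0.0, 0.0, -0.35], [0.0, 0.0, -0.35], [0.0, 0.0, -0.35], [0.0, 0.0, -0.35], [0.0, 0.0, -0.35], [0.0, 0.0, -0.35]]
xyz [[-0.48, -0.8, 0.07], [-0.44, -0.82, 0.07], [-0.4, -0.84, 0.07], [0.0, -0.02, 0.58], [0.0, -0.02, 0.58]] 
 dr [[0.0, 0.0, -0.35], [0.0, 0.0, -0.35], [0.0, 0.0, -0.35], [0.0, 0.0, 0.0], [0.0, 0.0, 0.0]]
```

carry_out(xyz=[[-0.75,-0.56,0.07],[-0.72,-0.6,0.07],[-0.69,-0.63,0.07],[-0.66,-0.66,0.07],[-0.62,-0.69,0.07],[-0.59,-0.72,0.07],[-0.55,-0.75,0.07],[-0.52,-0.78,0.07]], dr=[[0,0,-0.35],[0,0,-0.35],[0,0,-0.35],[0,0,-0.35],[0,0,-0.35],[0,0,-0.35],[0,0,-0.35],[0,0,-0.35]], gripper=-0.3)

```text
time: 1.3
tool_pos: [425.3, 118.7, 215.2]
tcp_rot: [3.141, 0.001, -3.094]
contact_force: [2.0, 0.6, -0.5]
grip_width: 32.3
```

carry_out(xyz=[[-0.48,-0.8,0.07],[-0.44,-0.82,0.07],[-0.4,-0.84,0.07],[0,0,0],[0,0,0]], dr=[[0,0,-0.35],[0,0,-0.35],[0,0,-0.35],[0,0,0],[0,0,0]])

```text
time: 1.92
tool_pos: [516.8, -18.9, 202.2]
tcp_rot: [3.141, -0.001, -2.95]
contact_force: [-0.0, 0.5, 0.8]
grip_width: 31.9
```

```bash
python3 - <<'E'
from h import *
st(); snap('wrist','w1'); 
rows([(cw(-45,8,131),down(191))])
E
```

```text
t 1.93 q [-0.19  0.37  1.62  0.    1.15 -1.95] p [516.8 -18.9 202.2] rpy [ 1.799e+02 -1.000e-01 -1.690e+02] F [-0.   0.5  0.8] w 31.9
xyz [[0.0, -0.03, 0.57], [0.0, -0.03, 0.57]] 
 dr [[0.0, 0.0, 0.0], [0.0, 0.0, 0.0]]
```

View pics/w1.png

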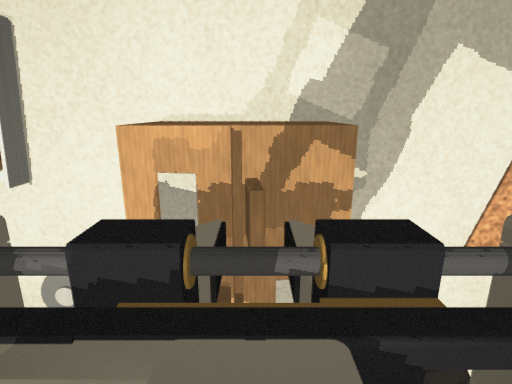

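The fingers straddle the left tab, which sits at about (256,200) in the wrist view. I'll descend and grip it.

carry_out(xyz=[[0,-0.03,0.57],[0,-0.03,0.57],[0,0,0],[0,0,0]], dr=[[0,0,0],[0,0,0],[0,0,0],[0,0,0]])

```text
time: 2.48
tool_pos: [518.4, -22.0, 135.5]
tcp_rot: [-3.141, 0.002, -2.948]
contact_force: [-0.1, 0.3, 0.6]
grip_width: 32.0
```

carry_out(xyz=[[0,0,0],[0,0,0],[0,0,0],[0,0,0]], dr=[[0,0,0],[0,0,0],[0,0,0],[0,0,0]], gripper=-1)

```text
time: 2.98
tool_pos: [518.1, -21.6, 133.2]
tcp_rot: [3.14, 0.0, -2.949]
contact_force: [3.4, 6.2, -10.8]
grip_width: 10.2
```

```bash
python3 - <<'E'
from h import *
st()
p,R=cur(); g=p+R.apply([0,0,3]); print('grasp in carton',Ro.from_euler('z',-CY).apply(g-CC))
# arc about hinge at carton y=90,z=100 : about carton x axis by -ang (outward to +y, i.e. up then +y): rotation of vector (-80 y) upward
h=cw(0,90,100); ax=Ro.from_euler('z',CY).apply([1,0,0])
way=[]
for a in range(7,57,7):
    T=Ro.from_rotvec(-np.deg2rad(a)*ax); way.append((h+T.apply(g-h),T*R))
print(Ro.from_euler('z',-CY).apply(way[-1][0]-CC))
rows(way)
E
```

```text
t 2.98 q [-0.19  0.45  1.7   0.    0.99 -1.96] p [518.1 -21.6 133.2] rpy [ 179.9    0.  -169. ] F [  3.4   6.2 -10.8] w 10.2
grasp in carton [-44.09757071   8.50738187 130.22469227]
[-44.09757071  69.48731177 184.46187574]
xyz [[0.0, 0.08, -0.16], [0.0, 0.08, -0.16], [0.0, 0.08, -0.16], [0.0, 0.08, -0.16], [0.0, 0.08, -0.16], [0.0, 0.08, -0.16], [0.0, 0.08, -0.16], [0.0, 0.08, -0.16]] 
 dr [[0.87, 0.0, 0.0], [0.87, 0.0, 0.0], [0.87, 0.0, 0.0], [0.87, 0.0, 0.0], [0.87, 0.0, 0.0], [0.87, 0.0, 0.0], [0.87, 0.0, 0.0], [0.87, 0.0, 0.0]]
```

carry_out(xyz=[[0,0.08,-0.16],[0,0.08,-0.16],[0,0.08,-0.16],[0,0.08,-0.16]], dr=[[0.87,0,0],[0.87,0,0],[0.87,0,0],[0.87,0,0]])

```text
time: 3.48
tool_pos: [513.4, 3.0, 167.2]
tcp_rot: [-2.653, 0.001, -2.948]
contact_force: [3.2, 0.2, -19.5]
grip_width: 10.2
```

```bash
python3 - <<'E'
from h import *
st()
E
```

```text
t 3.48 q [ 0.13  0.44  1.74 -0.58  1.02 -1.31] p [513.4   3.  167.2] rpy [-1.520e+02  1.000e-01 -1.689e+02] F [  3.2   0.2 -19.5] w 10.2
```

carry_out(xyz=[[0,0.08,-0.15],[0,0.08,-0.15],[0,0,0]], dr=[[0.87,0,0],[0.87,0,0],[0,0,0]])

```text
time: 3.85
tool_pos: [510.0, 20.0, 178.0]
tcp_rot: [-2.409, -0.002, -2.946]
contact_force: [5.7, -6.9, -6.5]
grip_width: 9.8
```

carry_out(xyz=[[0,0,0],[0,0,0],[0,0,-0.8],[0,0,-0.8]], dr=[[0,0,0],[0,0,0],[0,0,0],[0,0,0]], gripper=-0.3)

```text
time: 4.35
tool_pos: [497.1, 82.6, 251.1]
tcp_rot: [-2.413, -0.0, -2.95]
contact_force: [1.3, -0.8, -0.7]
grip_width: 31.9
```

```bash
python3 - <<'E'
from h import *
st(); c=snap('scene','s2')
cv2.imwrite('pics/s2.png',cv2.resize(c['image'][100:270,150:350],None,fx=3.5,fy=3.5))
E
```

```text
t 4.35 q [ 0.4   0.43  1.6  -0.73  1.36 -1.11] p [497.1  82.6 251.1] rpy [-138.3   -0.  -169. ] F [ 1.3 -0.8 -0.7] w 31.9
```

View pics/s2.png

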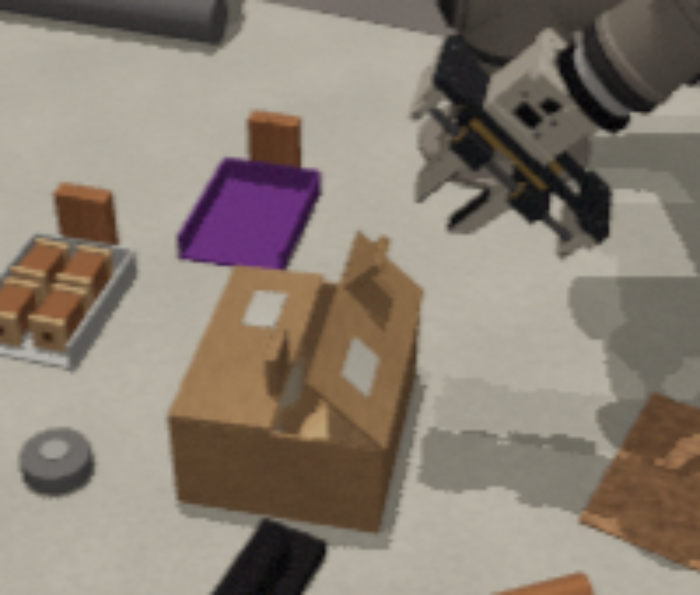

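Left flap stands at about 45°. Next I push it on from inside with closed fingers.

```bash
python3 - <<'E'
from h import *
rows([(cw(0,-5,235),down(191)),(cw(0,-5,159),down(191)),(cw(0,97,159),down(191)),(cw(0,60,159),down(191))],smax=.8)
E
```

```text
xyz [[-0.1, -0.19, 0.23], [-0.1, -0.21, 0.21], [-0.1, -0.23, 0.18], [-0.1, -0.25, 0.16], [-0.1, -0.27, 0.13], [-0.1, -0.28, 0.1], [-0.1, -0.29, 0.07], [0.0, 0.0, 0.63]] 
 dr [[-0.74, 0.01, 0.0], [-0.74, 0.01, 0.0], [-0.74, 0.01, 0.0], [-0.74, 0.01, 0.0], [-0.74, 0.01, 0.0], [-0.74, 0.01, 0.0], [-0.74, 0.01, 0.0], [0.0, 0.0, 0.0]]
xyz [[0.0, 0.0, 0.63], [0.0, 0.57, 0.0], [0.0, 0.57, 0.0], [0.0, 0.57, 0.0], [0.0, -0.62, 0.0]] 
 dr [[0.0, 0.0, 0.0], [0.0, 0.0, 0.0], [0.0, 0.0, 0.0], [0.0, 0.0, 0.0], [0.0, 0.0, 0.0]]
```

carry_out(xyz=[[-0.1,-0.19,0.23],[-0.1,-0.21,0.21],[-0.1,-0.23,0.18],[-0.1,-0.25,0.16],[-0.1,-0.27,0.13],[-0.1,-0.28,0.1],[-0.1,-0.29,0.07],[0,0,0]], dr=[[-0.74,0.01,0],[-0.74,0.01,0],[-0.74,0.01,0],[-0.74,0.01,0],[-0.74,0.01,0],[-0.74,0.01,0],[-0.74,0.01,0],[0,0,0]], gripper=-1)

```text
time: 5.4
tool_pos: [562.5, -33.8, 232.1]
tcp_rot: [-3.136, -0.008, -2.957]
contact_force: [0.1, 0.3, 0.2]
grip_width: 0.2
```

```bash
python3 - <<'E'
from h import *
st()
rows([(cw(0,-5,159),down(191)),(cw(0,97,159),down(191)),(cw(0,60,159),down(191))],smax=.8)
E
```

```text
t 5.4 q [-0.19  0.43  1.44 -0.01  1.28 -1.94] p [562.5 -33.8 232.1] rpy [-179.7   -0.5 -169.4] F [0.1 0.3 0.2] w 0.2
xyz [[-0.03, 0.06, 0.58], [-0.03, 0.06, 0.58], [0.0, 0.57, 0.0], [0.0, 0.57, 0.0], [0.0, 0.57, 0.0], [0.0, -0.62, 0.0]] 
 dr [[-0.02, -0.03, -0.03], [-0.02, -0.03, -0.03], [0.0, 0.0, 0.0], [0.0, 0.0, 0.0], [0.0, 0.0, 0.0], [0.0, 0.0, 0.0]]
```

carry_out(xyz=[[-0.03,0.06,0.58],[-0.03,0.06,0.58],[0,0.57,0],[0,0.57,0],[0,0.57,0],[0,0,0]], dr=[[0,0,0],[0,0,0],[0,0,0],[0,0,0],[0,0,0],[0,0,0]])

```text
time: 6.15
tool_pos: [543.4, 79.6, 162.4]
tcp_rot: [-3.135, -0.009, -2.948]
contact_force: [0.7, -0.6, 0.5]
grip_width: 0.6
```

```bash
python3 - <<'E'
from h import *
st(); c=snap('scene','s3')
cv2.imwrite('pics/s3.png',cv2.resize(c['image'][100:270,150:350],None,fx=3.5,fy=3.5))
E
```

```text
t 6.15 q [ 0.01  0.47  1.57 -0.01  1.1  -1.75] p [543.4  79.6 162.4] rpy [-179.6   -0.5 -168.9] F [ 0.7 -0.6  0.5] w 0.6
```

View pics/s3.png

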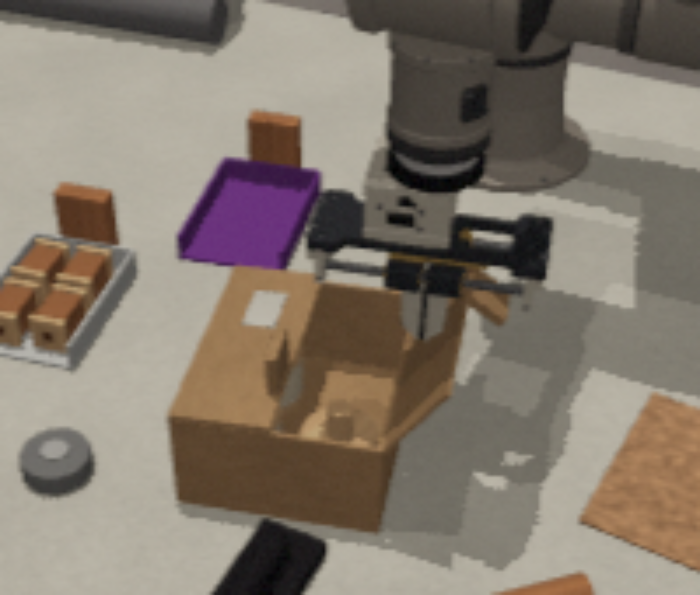

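carry_out(xyz=[[0,0.12,0],[0,0,0],[0,-0.8,0],[0,-0.4,-0.6],[0,0,-0.8]], dr=[[0,0,0],[0,0,0],[0,0,0],[0,0,0],[0,0,0]])

```text
time: 6.82
tool_pos: [557.0, 11.5, 246.1]
tcp_rot: [-3.136, -0.012, -2.956]
contact_force: [1.0, 0.6, -0.3]
grip_width: 0.3
```

```bash
python3 - <<'E'
from h import *
st(); c=snap('top','t3')
cv2.imwrite('pics/t3.png',cv2.resize(c['image'][130:240,200:360],None,fx=5,fy=5))
rows([(cw(45,-9,215),down(191)),(cw(45,-9,131),down(191))],smax=.8)
E
```

```text
t 6.83 q [-0.11  0.41  1.43 -0.01  1.31 -1.87] p [557.   11.5 246.1] rpy [-179.7   -0.7 -169.4] F [ 1.   0.6 -0.3] w 0.3
xyz [[-0.35, -0.35, 0.3], [-0.35, -0.35, 0.3], [0.0, 0.0, 0.7], [0.0, 0.0, 0.7]] 
 dr [[-0.03, 0.0, -0.02], [-0.03, 0.0, -0.02], [0.0, 0.0, 0.0], [0.0, 0.0, 0.0]]
```

View pics/t3.png

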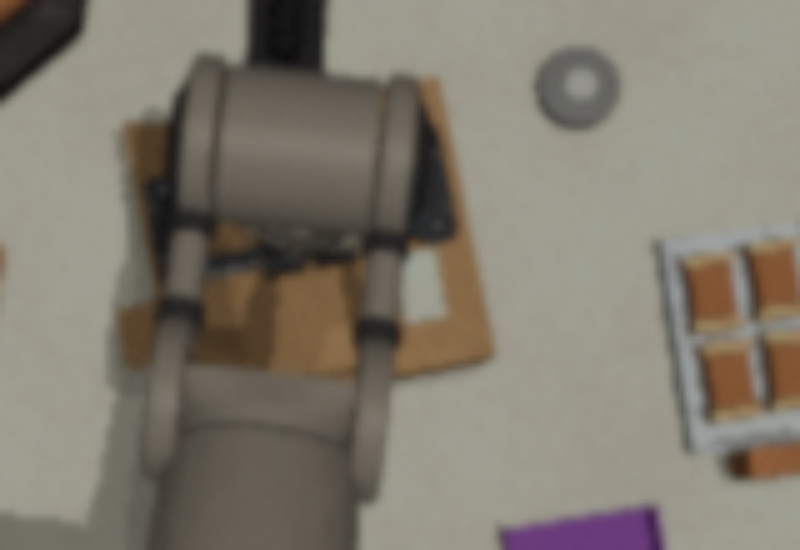

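carry_out(xyz=[[-0.35,-0.35,0.3],[-0.35,-0.35,0.3],[0,0,0],[0,0,0]], dr=[[-0.03,0.03,-0.02],[-0.03,0.03,-0.02],[0,0,0],[0,0,0]], gripper=-0.3)

```text
time: 7.38
tool_pos: [605.8, -19.5, 210.0]
tcp_rot: [3.138, -0.018, -2.947]
contact_force: [-0.8, -0.4, 0.9]
grip_width: 31.3
```

```bash
python3 - <<'E'
from h import *
st(); c=snap('wrist','w3')
rows([(cw(45,-9,131),down(191))],smax=.8)
E
```

```text
t 7.38 q [-0.16  0.53  1.33 -0.    1.3  -1.92] p [605.8 -19.5 210. ] rpy [ 179.8   -1.  -168.9] F [-0.8 -0.4  0.9] w 31.3
xyz [[-0.03, -0.03, 0.64], [-0.03, -0.03, 0.64]] 
 dr [[0.01, -0.06, 0.01], [0.01, -0.06, 0.01]]
```

View pics/w3.png

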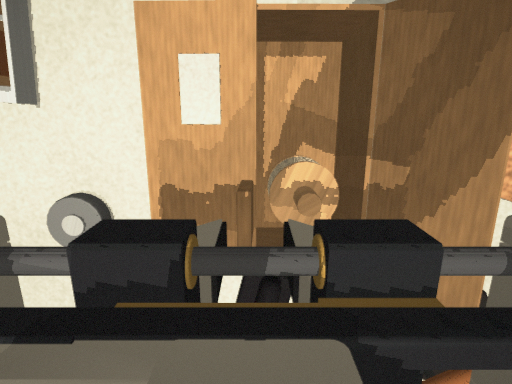

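carry_out(xyz=[[-0.03,-0.05,0.65],[-0.03,-0.05,0.65],[0,0,0],[0,0,0]], dr=[[0,-0.06,0],[0,-0.06,0],[0,0,0],[0,0,0]])

```text
time: 7.92
tool_pos: [610.5, -24.4, 134.1]
tcp_rot: [3.14, 0.002, -2.946]
contact_force: [0.2, 0.6, -0.0]
grip_width: 32.1
```

carry_out(xyz=[[0,0,0],[0,0,0],[0,0,0],[0,0,0]], dr=[[0,0,0],[0,0,0],[0,0,0],[0,0,0]], gripper=-1)

```text
time: 8.43
tool_pos: [610.1, -24.6, 132.8]
tcp_rot: [3.139, 0.001, -2.947]
contact_force: [-1.3, 0.3, 5.2]
grip_width: 10.0
```

carry_out(xyz=[[0,-0.08,-0.16],[0,-0.08,-0.16],[0,-0.08,-0.16]], dr=[[-0.87,0,0],[-0.87,0,0],[-0.87,0,0]])

```text
time: 8.8
tool_pos: [613.4, -41.6, 159.8]
tcp_rot: [2.769, 0.001, -2.946]
contact_force: [-1.5, 1.2, -1.4]
grip_width: 9.8
```

```bash
python3 - <<'E'
from h import *
st()
E
```

```text
t 8.8 q [-0.35  0.66  1.29  0.32  1.39 -2.2 ] p [613.4 -41.6 159.8] rpy [ 1.587e+02  1.000e-01 -1.688e+02] F [-1.5  1.2 -1.4] w 9.8
```

carry_out(xyz=[[0,-0.08,-0.16],[0,-0.08,-0.16],[0,-0.08,-0.16],[0,0,0]], dr=[[-0.87,0,0],[-0.87,0,0],[-0.87,0,0],[0,0,0]])

```text
time: 9.3
tool_pos: [618.3, -66.8, 178.4]
tcp_rot: [2.401, 0.0, -2.947]
contact_force: [-0.9, 8.0, 8.1]
grip_width: 9.4
```

carry_out(xyz=[[0,0,0],[0,0,0],[0,0,-0.8],[0,0,-0.8]], dr=[[0,0,0],[0,0,0],[0,0,0],[0,0,0]], gripper=-0.3)

```text
time: 9.8
tool_pos: [630.7, -130.9, 249.2]
tcp_rot: [2.41, -0.002, -2.946]
contact_force: [0.7, -1.1, -0.0]
grip_width: 32.0
```

```bash
python3 - <<'E'
from h import *
st()
rows([(cw(0,10,235),down(191)),(cw(0,10,159),down(191)),(cw(0,-104,159),down(191))],smax=.8)
E
```

```text
t 9.8 q [-0.55  0.82  0.89  0.55  1.93 -2.26] p [ 630.7 -130.9  249.2] rpy [ 1.381e+02 -1.000e-01 -1.688e+02] F [ 0.7 -1.1 -0. ] w 32.0
xyz [[0.11, 0.21, 0.23], [0.11, 0.24, 0.2], [0.11, 0.26, 0.18], [0.11, 0.27, 0.15], [0.11, 0.29, 0.12], [0.11, 0.3, 0.09], [0.11, 0.31, 0.06], [0.0, 0.0, 0.63]] 
 dr [[0.75, 0.0, 0.0], [0.75, 0.0, 0.0], [0.75, 0.0, 0.0], [0.75, 0.0, 0.0], [0.75, 0.0, 0.0], [0.75, 0.0, 0.0], [0.75, 0.0, 0.0], [0.0, 0.0, 0.0]]
xyz [[0.0, 0.0, 0.63], [0.0, -0.63, 0.0], [0.0, -0.63, 0.0], [0.0, -0.63, 0.0]] 
 dr [[0.0, 0.0, 0.0], [0.0, 0.0, 0.0], [0.0, 0.0, 0.0], [0.0, 0.0, 0.0]]
```

carry_out(xyz=[[0.11,0.21,0.23],[0.11,0.24,0.2],[0.11,0.26,0.18],[0.11,0.27,0.15],[0.11,0.29,0.12],[0.11,0.3,0.09],[0.11,0.31,0.06],[0,0,0]], dr=[[0.75,0,0],[0.75,0,0],[0.75,0,0],[0.75,0,0],[0.75,0,0],[0.75,0,0],[0.75,0,0],[0,0,0]], gripper=-1)

```text
time: 10.8
tool_pos: [559.2, -8.6, 238.1]
tcp_rot: [-3.14, -0.0, -2.943]
contact_force: [-0.3, 0.0, -0.3]
grip_width: 0.6
```

```bash
python3 - <<'E'
from h import *
st()
rows([(cw(0,8,159),down(191)),(cw(0,-104,159),down(191))],smax=.8)
E
```

```text
t 10.8 q [-0.15  0.41  1.45 -0.    1.28 -1.92] p [559.2  -8.6 238.1] rpy [-179.9   -0.  -168.6] F [-0.3  0.  -0.3] w 0.6
xyz [[-0.01, -0.04, 0.63], [-0.01, -0.04, 0.63], [0.0, -0.62, 0.0], [0.0, -0.62, 0.0], [0.0, -0.62, 0.0]] 
 dr [[-0.01, 0.0, 0.03], [-0.01, 0.0, 0.03], [0.0, 0.0, 0.0], [0.0, 0.0, 0.0], [0.0, 0.0, 0.0]]
```

carry_out(xyz=[[0,-0.04,0.63],[0,-0.04,0.63],[0,-0.62,0],[0,-0.62,0],[0,-0.62,0],[0,0,0],[0,0.8,0],[0,0.4,-0.8]], dr=[[0,0,0],[0,0,0],[0,0,0],[0,0,0],[0,0,0],[0,0,0],[0,0,0],[0,0,0]])

```text
time: 11.8
tool_pos: [565.9, -52.5, 206.8]
tcp_rot: [3.138, -0.009, -2.947]
contact_force: [0.7, -1.0, -0.3]
grip_width: 0.7
```

carry_out(xyz=[[0.9,0,-0.8],[0.8,0,-0.5],[0.5,0,0],[0,0,0]], dr=[[0,0,0],[0,0,0],[0,0,0],[0,0,0]], gripper=-0.3)

```text
time: 12.3
tool_pos: [445.0, -78.4, 282.4]
tcp_rot: [-3.14, 0.001, -2.948]
contact_force: [0.1, 0.5, 0.7]
grip_width: 31.6
```

```bash
python3 - <<'E'
from h import *
st(); snap('wrist','w4'); c=snap('scene','s4'); cv2.imwrite('pics/s4.png',cv2.resize(c['image'][130:270,170:300],None,fx=4.2,fy=4.2,interpolation=cv2.INTER_CUBIC))
c=snap('top','t4'); cv2.imwrite('pics/t4.png',cv2.resize(c['image'][130:230,220:320],None,fx=6,fy=6,interpolation=cv2.INTER_CUBIC))
E
```

```text
t 12.3 q [-0.34  0.18  1.65 -0.    1.31 -2.11] p [445.  -78.4 282.4] rpy [-179.9    0.  -168.9] F [0.1 0.5 0.7] w 31.6
```

View pics/w4.png

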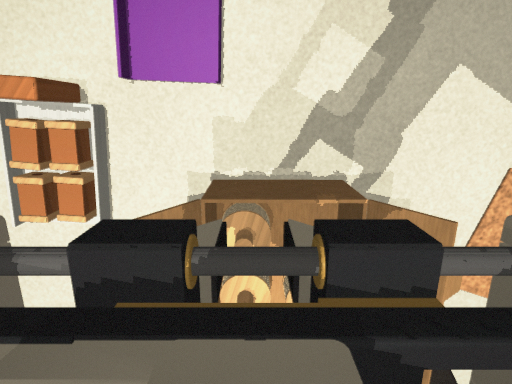

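View pics/s4.png

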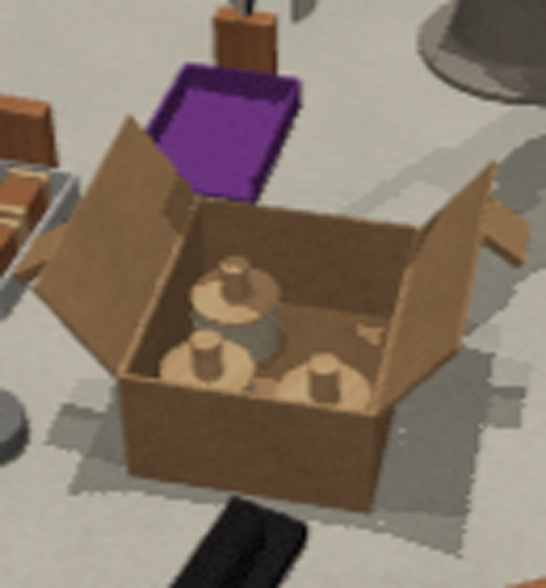

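View pics/t4.png

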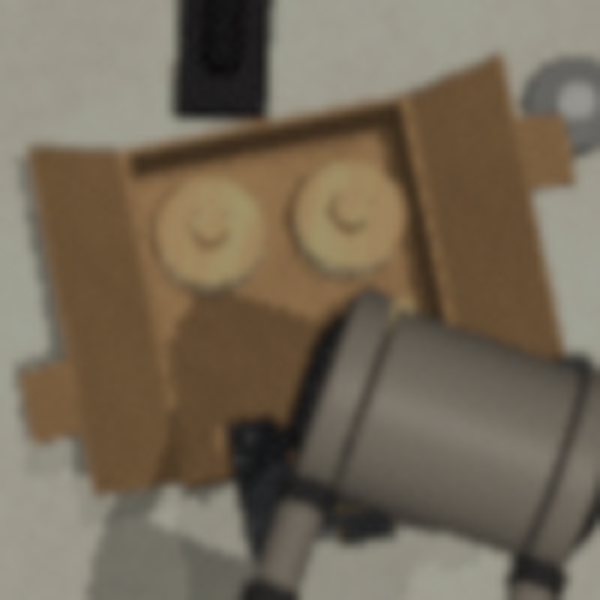

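```bash
python3 - <<'E'
from h import *
ct=capture('top'); cs=capture('scene')
t=lambda x,y:(220+x/6,130+y/6); s=lambda x,y:(170+x/4.2,130+y/4.2)
L=lambda p:Ro.from_euler('z',-CY).apply(p-CC).round(1)
for p in [(30,150),(98,490),(500,57),(565,355)]: print('flap edge',L(onz(ct,*t(*p),172)))
for p in [(207,222),(348,207)]: w=onz(ct,*t(*p),86); print('top',w.round(1),L(w))
for p in [(207,338),(325,362),(234,265)]: w=onz(cs,*s(*p),88); print('scn',w.round(1),L(w))
E
```

```text
flap edge [102.4 139.5 172. ]
flap edge [-100.9  138.1  172. ]
flap edge [ 103.1 -141.8  172. ]
flap edge [ -76.4 -143.2  172. ]
top [606.4  32.1  86. ] [52.8 44.4 86. ]
top [615.4 -55.   86. ] [ 45.1 -42.9  86. ]
scn [615.5 -54.5  88. ] [ 45.2 -42.4  88. ]
scn [605.2  33.1  88. ] [51.8 45.6 88. ]
scn [533.5 -71.7  88. ] [-38.5 -43.6  88. ]
```

Both flap edges project 48–53 mm outside the creases, which means about 2.15 rad. Three full spools stand at carton-frame (52,45), (45,-43) and (-38,-44), and both views agree to about 1 mm. I'll pick the first.

```bash
cat >> h.py <<'E'
MC=np.array([491.2,349.1,0]); MY=np.deg2rad(-7.3)
def mw(x,y,z): return MC+Ro.from_euler('z',MY).apply([x,y,z])
E
python3 - <<'E'
from h import *
rows([(cw(52.3,45,205),down(101))])
E
```

```text
xyz [[-0.25, 0.11, 0.1], [-0.23, 0.14, 0.1], [-0.21, 0.17, 0.1], [-0.19, 0.19, 0.1], [-0.16, 0.22, 0.1], [-0.13, 0.24, 0.1], [-0.1, 0.25, 0.1], [-0.06, 0.26, 0.1]] 
 dr [[0.0, 0.0, 0.94], [0.0, 0.0, 0.94], [0.0, 0.0, 0.94], [0.0, 0.0, 0.94], [0.0, 0.0, 0.94], [0.0, 0.0, 0.94], [0.0, 0.0, 0.94], [0.0, 0.0, 0.94]]
xyz [[-0.03, 0.27, 0.1], [0.01, 0.27, 0.1], [0.04, 0.27, 0.1], [0.08, 0.26, 0.1]] 
 dr [[0.0, 0.0, 0.94], [0.0, 0.0, 0.94], [0.0, 0.0, 0.94], [0.0, 0.0, 0.94]]
```

carry_out(xyz=[[-0.25,0.11,0.1],[-0.23,0.14,0.1],[-0.21,0.17,0.1],[-0.19,0.19,0.1],[-0.16,0.22,0.1],[-0.13,0.24,0.1],[-0.1,0.25,0.1],[-0.06,0.26,0.1]], dr=[[0,0,0.94],[0,0,0.94],[0,0,0.94],[0,0,0.94],[0,0,0.94],[0,0,0.94],[0,0,0.94],[0,0,0.94]], gripper=-0.2)

```text
time: 13.55
tool_pos: [553.7, -3.9, 232.4]
tcp_rot: [-3.14, -0.0, 2.283]
contact_force: [1.1, -0.3, -0.1]
grip_width: 37.0
```

carry_out(xyz=[[-0.03,0.27,0.1],[0.01,0.27,0.1],[0.04,0.27,0.1],[0.08,0.26,0.1],[0,0,0]], dr=[[0,0,0.94],[0,0,0.94],[0,0,0.94],[0,0,0.94],[0,0,0]])

```text
time: 14.18
tool_pos: [606.6, 33.7, 207.8]
tcp_rot: [-3.139, 0.001, 1.764]
contact_force: [-0.7, -1.3, -1.0]
grip_width: 36.9
```

```bash
python3 - <<'E'
from h import *
st(); snap('wrist','w5')
rows([(cw(52.3,45,80),down(101))])
E
```

```text
t 14.18 q [-0.07  0.53  1.34 -0.    1.27 -0.26] p [606.6  33.7 207.8] rpy [-179.8    0.   101.1] F [-0.7 -1.3 -1. ] w 36.9
xyz [[0.0, 0.0, 0.7], [0.0, 0.0, 0.7], [0.0, 0.0, 0.7]] 
 dr [[-0.01, 0.0, 0.01], [-0.01, 0.0, 0.01], [-0.01, 0.0, 0.01]]
```

View pics/w5.png

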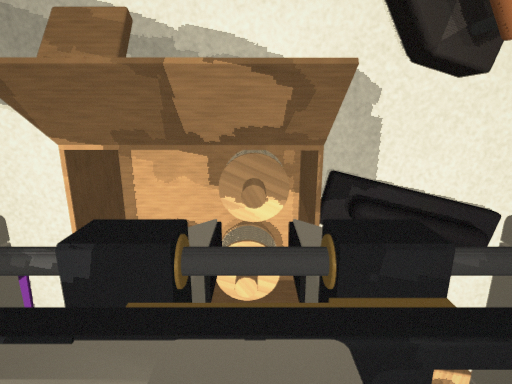

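The stub sits at column 253, midway between the fingers.

carry_out(xyz=[[0,0,0.7],[0,0,0.7],[0,0,0.69],[0,0,0],[0,0,0]], dr=[[0,0,0],[0,0,0],[0,0,0],[0,0,0],[0,0,0]])

```text
time: 14.85
tool_pos: [606.0, 32.3, 84.3]
tcp_rot: [-3.141, 0.001, 1.763]
contact_force: [-0.4, 0.7, 0.4]
grip_width: 37.2
```

carry_out(xyz=[[0,0,0],[0,0,0],[0,0,0],[0,0,0]], dr=[[0,0,0],[0,0,0],[0,0,0],[0,0,0]], gripper=-1)

```text
time: 15.35
tool_pos: [606.0, 32.6, 84.3]
tcp_rot: [-3.141, 0.001, 1.762]
contact_force: [-1.5, -0.3, 3.6]
grip_width: 21.1
```

carry_out(xyz=[[0,0,-0.5],[0,0,-0.9],[0,0,-0.9],[0,0,-0.9],[0,0,0]], dr=[[0,0,0],[0,0,0],[0,0,0],[0,0,0],[0,0,0]])

```text
time: 15.98
tool_pos: [608.0, 32.9, 280.9]
tcp_rot: [3.133, 0.004, 1.762]
contact_force: [0.1, -0.1, -2.1]
grip_width: 21.6
```

```bash
python3 - <<'E'
from h import *
st()
rows([(mw(50,45,285),down(101)),(mw(50,45,83),down(101))])
E
```

```text
t 15.97 q [-0.07  0.47  1.23 -0.    1.43 -0.26] p [608.   32.9 280.9] rpy [179.5   0.2 100.9] F [ 0.1 -0.1 -2.1] w 21.6
xyz [[0.86, 0.02, -0.02], [0.86, 0.02, -0.02], [0.86, 0.02, -0.02], [0.86, 0.02, -0.02], [0.86, 0.02, -0.02], [0.86, 0.02, -0.02], [0.86, 0.02, -0.02], [0.0, 0.0, 0.84]] 
 dr [[0.01, 0.0, 0.0], [0.01, 0.0, 0.0], [0.01, 0.0, 0.0], [0.01, 0.0, 0.0], [0.01, 0.0, 0.0], [0.01, 0.0, 0.0], [0.01, 0.0, 0.0], [0.0, 0.0, 0.0]]
xyz [[0.0, 0.0, 0.84], [0.0, 0.0, 0.84], [0.0, 0.0, 0.84]] 
 dr [[0.0, 0.0, 0.0], [0.0, 0.0, 0.0], [0.0, 0.0, 0.0]]
```

carry_out(xyz=[[0.86,0.02,-0.02],[0.86,0.02,-0.02],[0.86,0.02,-0.02],[0.86,0.02,-0.02],[0.86,0.02,-0.02],[0.86,0.02,-0.02],[0.86,0.02,-0.02],[0,0,0]], dr=[[0,0,0],[0,0,0],[0,0,0],[0,0,0],[0,0,0],[0,0,0],[0,0,0],[0,0,0]])

```text
time: 16.98
tool_pos: [543.9, 392.7, 281.1]
tcp_rot: [-3.137, 0.001, 1.767]
contact_force: [0.3, -1.0, -3.2]
grip_width: 21.1
```

```bash
python3 - <<'E'
from h import *
st()
rows([(mw(50,45,100),down(101)),(mw(50,45,83.3),down(101))])
E
```

```text
t 16.98 q [0.51 0.61 1.   0.   1.54 0.32] p [543.9 392.7 281.1] rpy [-1.798e+02  1.000e-01  1.012e+02] F [ 0.3 -1.  -3.2] w 21.1
xyz [[-0.02, 0.01, 0.74], [-0.02, 0.01, 0.74], [-0.02, 0.01, 0.74], [-0.02, 0.01, 0.74], [0.0, 0.0, 0.28]] 
 dr [[-0.01, 0.0, 0.01], [-0.01, 0.0, 0.01], [-0.01, 0.0, 0.01], [-0.01, 0.0, 0.01], [0.0, 0.0, 0.0]]
```

carry_out(xyz=[[-0.02,0.01,0.74],[-0.02,0.01,0.74],[-0.02,0.01,0.74],[-0.02,0.01,0.74],[0,0,0],[0,0,0]], dr=[[0,0,0],[0,0,0],[0,0,0],[0,0,0],[0,0,0],[0,0,0]])

```text
time: 17.73
tool_pos: [550.0, 384.5, 107.6]
tcp_rot: [3.141, 0.001, 1.761]
contact_force: [0.2, 1.0, -1.8]
grip_width: 21.1
```

carry_out(xyz=[[0,0,0.14],[0,0,0.1],[0,0,0]], dr=[[0,0,0],[0,0,0],[0,0,0]])

```text
time: 18.1
tool_pos: [548.9, 384.5, 91.8]
tcp_rot: [-3.141, 0.001, 1.762]
contact_force: [0.2, -0.7, -1.6]
grip_width: 21.8
```

carry_out(xyz=[[0,0,0.07],[0,0,0]], dr=[[0,0,0],[0,0,0]])

```text
time: 18.35
tool_pos: [549.0, 384.6, 87.4]
tcp_rot: [-3.141, 0.001, 1.762]
contact_force: [0.2, -0.2, -1.6]
grip_width: 21.5
```

carry_out(xyz=[[0,0,0.03],[0,0,0]], dr=[[0,0,0],[0,0,0]])

```text
time: 18.6
tool_pos: [549.1, 384.6, 85.9]
tcp_rot: [-3.141, 0.001, 1.761]
contact_force: [1.4, 0.5, -1.2]
grip_width: 21.3
```

Nearly on the mat, so I release and go up.

carry_out(xyz=[[0,0,0.01],[0,0,0],[0,0,0],[0,0,0]], dr=[[0,0,0],[0,0,0],[0,0,0],[0,0,0]], gripper=-0.2)

```text
time: 19.1
tool_pos: [549.3, 384.7, 85.6]
tcp_rot: [-3.141, 0.001, 1.761]
contact_force: [0.1, 0.1, 0.2]
grip_width: 36.9
```

carry_out(xyz=[[0,0,-0.5],[0,0,-0.8],[0,0,-0.9],[0,0,0]], dr=[[0,0,0],[0,0,0],[0,0,0],[0,0,0]])

```text
time: 19.6
tool_pos: [551.2, 385.9, 223.3]
tcp_rot: [3.132, -0.002, 1.762]
contact_force: [-0.0, 0.1, 0.3]
grip_width: 36.7
```

```bash
python3 - <<'E'
from h import *
st(); c=snap('scene','s6')
rows([(cw(45,-42.7,215),down(101)),(cw(45,-42.7,80),down(101))])
E
```

```text
t 19.6 q [ 0.5   0.63  1.11 -0.    1.39  0.31] p [551.2 385.9 223.3] rpy [ 1.794e+02 -1.000e-01  1.009e+02] F [-0.   0.1  0.3] w 36.7
xyz [[-0.93, -0.04, 0.0], [-0.93, -0.04, 0.0], [-0.93, -0.04, 0.0], [-0.93, -0.04, 0.0], [-0.93, -0.04, 0.0], [-0.93, -0.04, 0.0], [-0.93, -0.04, 0.0], [-0.93, -0.04, 0.0]] 
 dr [[0.0, 0.0, 0.0], [0.0, 0.0, 0.0], [0.0, 0.0, 0.0], [0.0, 0.0, 0.0], [0.0, 0.0, 0.0], [0.0, 0.0, 0.0], [0.0, 0.0, 0.0], [0.0, 0.0, 0.0]]
xyz [[0.0, 0.0, 0.75], [0.0, 0.0, 0.75], [0.0, 0.0, 0.75]] 
 dr [[0.0, 0.0, 0.0], [0.0, 0.0, 0.0], [0.0, 0.0, 0.0]]
```

View pics/s6.png

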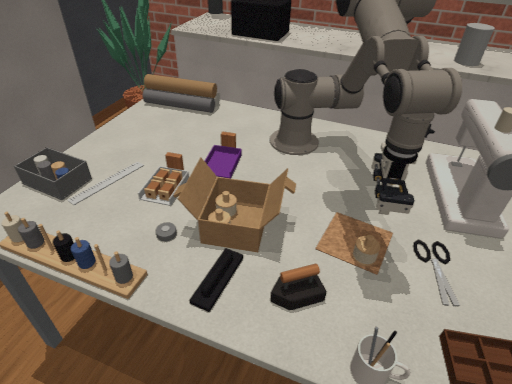

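The first spool stands on the mat at about (370,245). Next is the second.

carry_out(xyz=[[-0.93,-0.04,0],[-0.93,-0.04,0],[-0.93,-0.04,0],[-0.93,-0.04,0],[-0.93,-0.04,0],[-0.93,-0.04,0],[-0.93,-0.04,0],[-0.93,-0.04,0]], dr=[[0,0,0],[0,0,0],[0,0,0],[0,0,0],[0,0,0],[0,0,0],[0,0,0],[0,0,0]])

```text
time: 20.65
tool_pos: [614.3, -58.8, 216.3]
tcp_rot: [-3.139, 0.0, 1.761]
contact_force: [0.9, 0.2, 0.1]
grip_width: 36.5
```

carry_out(xyz=[[0,0,0],[0,0,0],[0,0,0]], dr=[[0,0,0],[0,0,0],[0,0,0]])

```text
time: 21.02
tool_pos: [614.6, -55.6, 217.5]
tcp_rot: [-3.14, 0.001, 1.763]
contact_force: [-0.1, -0.5, -0.4]
grip_width: 36.7
```

```bash
python3 - <<'E'
from h import *
st(); c=snap('wrist','w6')
rows([(cw(45,-42.7,80),down(101))])
E
```

```text
t 21.02 q [-0.21  0.54  1.3  -0.    1.31 -0.41] p [614.6 -55.6 217.5] rpy [-179.9    0.   101. ] F [-0.1 -0.5 -0.4] w 36.7
xyz [[0.0, 0.0, 0.75], [0.0, 0.0, 0.75], [0.0, 0.0, 0.75]] 
 dr [[0.0, 0.0, 0.0], [0.0, 0.0, 0.0], [0.0, 0.0, 0.0]]
```

View pics/w6.png

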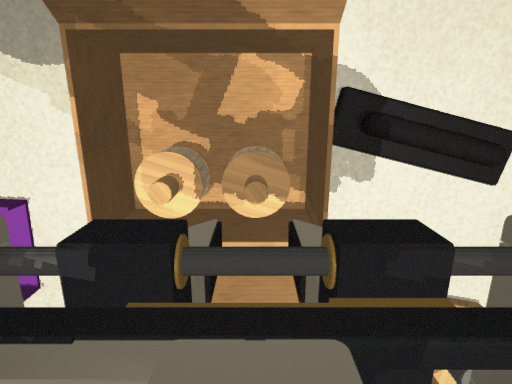

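The stub is again centred, at column 256.

carry_out(xyz=[[0,0,0.75],[0,0,0.75],[0,0,0.74],[0,0,0],[0,0,0]], dr=[[0,0,0],[0,0,0],[0,0,0],[0,0,0],[0,0,0]])

```text
time: 21.7
tool_pos: [614.9, -56.2, 83.6]
tcp_rot: [-3.141, 0.001, 1.763]
contact_force: [0.0, -0.4, -0.2]
grip_width: 36.4
```

carry_out(xyz=[[0,0,0],[0,0,0],[0,0,0],[0,0,0]], dr=[[0,0,0],[0,0,0],[0,0,0],[0,0,0]], gripper=-1)

```text
time: 22.2
tool_pos: [615.1, -57.2, 83.8]
tcp_rot: [-3.142, 0.001, 1.761]
contact_force: [-0.1, 0.6, 1.9]
grip_width: 21.2
```

carry_out(xyz=[[0,0,-0.5],[0,0,-0.9],[0,0,-0.9],[0,0,-0.9],[0,0,-0.1],[0,0,0]], dr=[[0,0,0],[0,0,0],[0,0,0],[0,0,0],[0,0,0],[0,0,0]])

```text
time: 22.95
tool_pos: [614.6, -57.1, 280.9]
tcp_rot: [-3.14, 0.001, 1.761]
contact_force: [-0.3, -0.5, -2.1]
grip_width: 21.2
```

```bash
python3 - <<'E'
from h import *
st()
rows([(mw(50,-45,285),down(101)),(mw(50,-45,100),down(101))])
E
```

```text
t 22.95 q [-0.22  0.5   1.19 -0.    1.45 -0.41] p [614.6 -57.1 280.9] rpy [-1.799e+02  1.000e-01  1.009e+02] F [-0.3 -0.5 -2.1] w 21.2
xyz [[0.87, -0.03, -0.02], [0.87, -0.03, -0.02], [0.87, -0.03, -0.02], [0.87, -0.03, -0.02], [0.87, -0.03, -0.02], [0.87, -0.02, -0.02], [0.87, -0.02, -0.02], [0.0, 0.0, 0.77]] 
 dr [[0.0, 0.0, 0.0], [0.0, 0.0, 0.0], [0.0, 0.0, 0.0], [0.0, 0.0, 0.0], [0.0, 0.0, 0.0], [0.0, 0.0, 0.0], [0.0, 0.0, 0.0], [0.0, 0.0, 0.0]]
xyz [[0.0, 0.0, 0.77], [0.0, 0.0, 0.77], [0.0, 0.0, 0.77]] 
 dr [[0.0, 0.0, 0.0], [0.0, 0.0, 0.0], [0.0, 0.0, 0.0]]
```

carry_out(xyz=[[0.87,-0.03,-0.02],[0.87,-0.03,-0.02],[0.87,-0.03,-0.02],[0.87,-0.03,-0.02],[0.87,-0.03,-0.02],[0.87,-0.02,-0.02],[0.87,-0.02,-0.02],[0,0,0]], dr=[[0,0,0],[0,0,0],[0,0,0],[0,0,0],[0,0,0],[0,0,0],[0,0,0],[0,0,0]])

```text
time: 23.95
tool_pos: [532.4, 302.7, 286.5]
tcp_rot: [-3.136, 0.001, 1.767]
contact_force: [0.3, -0.1, -2.1]
grip_width: 21.2
```

```bash
python3 - <<'E'
from h import *
st()
print(mw(50,-45,0))
rows([(mw(50,-45,100),down(101))])
E
```

```text
t 23.95 q [ 0.39  0.49  1.19 -0.    1.47  0.2 ] p [532.4 302.7 286.5] rpy [-1.797e+02  1.000e-01  1.012e+02] F [ 0.3 -0.1 -2.1] w 21.2
[535.07681474 298.11151965   0.        ]
xyz [[-0.02, 0.01, 0.76], [-0.02, 0.01, 0.76], [-0.02, 0.01, 0.76], [-0.02, 0.01, 0.76]] 
 dr [[-0.01, 0.0, 0.01], [-0.01, 0.0, 0.01], [-0.01, 0.0, 0.01], [-0.01, 0.0, 0.01]]
```

carry_out(xyz=[[0,0,0.77],[0,0,0.77],[0,0,0.77],[0,0,0.77],[0,0,0],[0,0,0]], dr=[[0,0,0],[0,0,0],[0,0,0],[0,0,0],[0,0,0],[0,0,0]])

```text
time: 24.7
tool_pos: [535.2, 299.0, 105.6]
tcp_rot: [3.141, 0.001, 1.761]
contact_force: [0.4, 0.5, -1.2]
grip_width: 21.2
```

carry_out(xyz=[[0,0,0.16],[0,0,0]], dr=[[0,0,0],[0,0,0]])

```text
time: 24.95
tool_pos: [534.5, 299.3, 95.5]
tcp_rot: [3.142, 0.001, 1.762]
contact_force: [-1.3, 0.4, -2.5]
grip_width: 21.3
```

carry_out(xyz=[[0,0,0.12],[0,0,0]], dr=[[0,0,0],[0,0,0]])

```text
time: 25.2
tool_pos: [534.1, 299.2, 87.4]
tcp_rot: [-3.14, 0.001, 1.762]
contact_force: [-0.2, 0.2, -0.9]
grip_width: 21.4
```

carry_out(xyz=[[0,0,0.04],[0,0,0]], dr=[[0,0,0],[0,0,0]])

```text
time: 25.45
tool_pos: [534.4, 299.3, 85.4]
tcp_rot: [-3.141, 0.001, 1.761]
contact_force: [0.2, -0.3, -2.3]
grip_width: 21.4
```

carry_out(xyz=[[0,0,0.01],[0,0,0],[0,0,0],[0,0,0]], dr=[[0,0,0],[0,0,0],[0,0,0],[0,0,0]], gripper=-0.2)

```text
time: 25.95
tool_pos: [534.6, 299.3, 85.0]
tcp_rot: [-3.141, 0.001, 1.761]
contact_force: [0.5, -0.6, 0.5]
grip_width: 36.9
```

carry_out(xyz=[[0,0,-0.5],[0,0,-0.8],[0,0,-0.9],[0,0,0],[0,0,0]], dr=[[0,0,0],[0,0,0],[0,0,0],[0,0,0],[0,0,0]])

```text
time: 26.58
tool_pos: [534.1, 299.3, 216.4]
tcp_rot: [-3.14, 0.001, 1.761]
contact_force: [-0.4, -1.1, -1.0]
grip_width: 36.8
```

```bash
python3 - <<'E'
from h import *
st(); c=snap('scene','s7')
rows([(cw(-38.5,-43.6,215),down(101))])
E
```

```text
t 26.57 q [ 0.39  0.53  1.32 -0.    1.3   0.2 ] p [534.1 299.3 216.4] rpy [-1.799e+02  1.000e-01  1.009e+02] F [-0.4 -1.1 -1. ] w 36.8
xyz [[-0.87, -0.17, 0.0], [-0.87, -0.17, 0.0], [-0.87, -0.17, 0.0], [-0.87, -0.17, 0.0], [-0.87, -0.17, -0.01], [-0.87, -0.17, -0.01], [-0.87, -0.17, -0.01]] 
 dr [[0.0, 0.0, 0.0], [0.0, 0.0, 0.0], [0.0, 0.0, 0.0], [0.0, 0.0, 0.0], [0.0, 0.0, 0.0], [0.0, 0.0, 0.0], [0.0, 0.0, 0.0]]
```

View pics/s7.png

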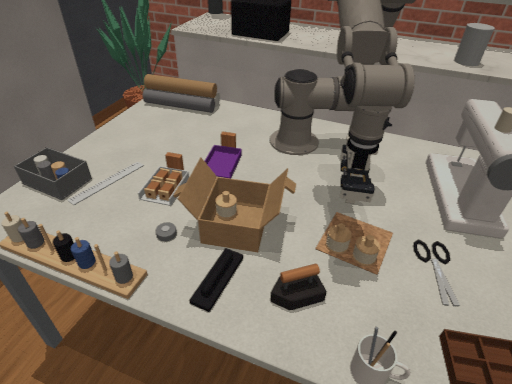

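Two are on the mat and one is left in the carton at about (228,207).

carry_out(xyz=[[-0.87,-0.17,0],[-0.87,-0.17,0],[-0.87,-0.17,0],[-0.87,-0.17,0],[-0.87,-0.17,0],[-0.87,-0.17,0],[-0.87,-0.17,0],[0,0,0]], dr=[[0,0,0],[0,0,0],[0,0,0],[0,0,0],[0,0,0],[0,0,0],[0,0,0],[0,0,0]])

```text
time: 27.62
tool_pos: [532.8, -76.1, 215.6]
tcp_rot: [-3.138, 0.0, 1.756]
contact_force: [0.2, 0.5, -0.5]
grip_width: 37.0
```

carry_out(xyz=[[0,0,0],[0,0,0]], dr=[[0,0,0],[0,0,0]])

```text
time: 27.88
tool_pos: [533.4, -71.5, 216.8]
tcp_rot: [-3.14, 0.0, 1.763]
contact_force: [0.2, 0.1, 0.6]
grip_width: 37.1
```

```bash
python3 - <<'E'
from h import *
st(); c=snap('wrist','w7')
cs=capture('scene'); cv2.imwrite('pics/s7z.png',cv2.resize(cs['image'][170:250,190:280],None,fx=7,fy=7,interpolation=cv2.INTER_CUBIC))
rows([(cw(-38.5,-43.6,80),down(101))])
E
```

```text
t 27.88 q [-0.28  0.39  1.54 -0.    1.21 -0.47] p [533.4 -71.5 216.8] rpy [-179.9    0.   101. ] F [0.2 0.1 0.6] w 37.1
xyz [[0.0, 0.0, 0.75], [0.0, 0.0, 0.75], [0.0, 0.0, 0.75]] 
 dr [[0.0, 0.0, 0.0], [0.0, 0.0, 0.0], [0.0, 0.0, 0.0]]
```

View pics/w7.png

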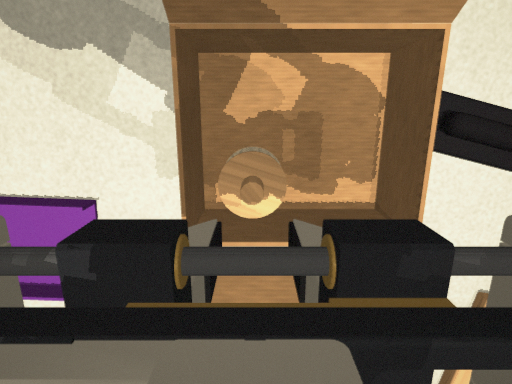

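View pics/s7z.png

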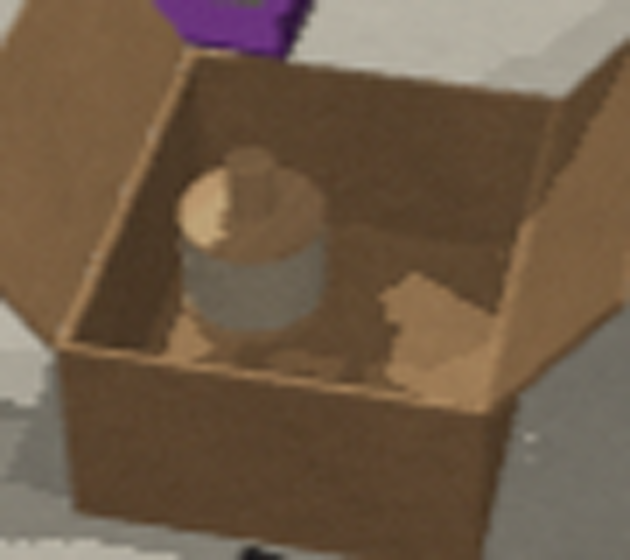

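The last spool's stub is at column 252, centred, and the carton holds nothing else.

carry_out(xyz=[[0,0,0.75],[0,0,0.75],[0,0,0.74],[0,0,0],[0,0,0]], dr=[[0,0,0],[0,0,0],[0,0,0],[0,0,0],[0,0,0]])

```text
time: 28.6
tool_pos: [533.7, -72.3, 82.9]
tcp_rot: [-3.141, 0.001, 1.763]
contact_force: [-0.5, 0.5, -0.3]
grip_width: 37.0
```

carry_out(xyz=[[0,0,0],[0,0,0],[0,0,0],[0,0,0]], dr=[[0,0,0],[0,0,0],[0,0,0],[0,0,0]], gripper=-1)

```text
time: 29.1
tool_pos: [533.6, -73.0, 82.9]
tcp_rot: [-3.141, 0.001, 1.761]
contact_force: [0.5, -0.1, -0.6]
grip_width: 21.5
```

carry_out(xyz=[[0,0,-0.5],[0,0,-0.9],[0,0,-0.9],[0,0,-0.9],[0,0,-0.1],[0,0,0]], dr=[[0,0,0],[0,0,0],[0,0,0],[0,0,0],[0,0,0],[0,0,0]])

```text
time: 29.85
tool_pos: [533.3, -72.7, 280.3]
tcp_rot: [-3.14, 0.001, 1.761]
contact_force: [0.4, -0.7, -2.3]
grip_width: 21.4
```

```bash
python3 - <<'E'
from h import *
st(); c=capture('scene'); cv2.imwrite('pics/s8.png',cv2.resize(c['image'][200:280,300:410],None,fx=6,fy=6,interpolation=cv2.INTER_CUBIC))
rows([(mw(-48,0,285),down(101)),(mw(-48,0,103),down(101))])
E
```

```text
t 29.85 q [-0.28  0.34  1.43 -0.    1.37 -0.47] p [533.3 -72.7 280.3] rpy [-1.799e+02  1.000e-01  1.009e+02] F [ 0.4 -0.7 -2.3] w 21.4
xyz [[0.91, -0.01, -0.02], [0.91, -0.01, -0.02], [0.91, -0.01, -0.02], [0.91, -0.01, -0.02], [0.91, -0.01, -0.02], [0.91, -0.01, -0.02], [0.91, -0.01, -0.02], [0.91, -0.01, -0.02]] 
 dr [[0.0, 0.0, 0.0], [0.0, 0.0, 0.0], [0.0, 0.0, 0.0], [0.0, 0.0, 0.0], [0.0, 0.0, 0.0], [0.0, 0.0, 0.0], [0.0, 0.0, 0.0], [0.0, 0.0, 0.0]]
xyz [[0.0, 0.0, 0.76], [0.0, 0.0, 0.76], [0.0, 0.0, 0.76], [0.0, 0.0, 0.76]] 
 dr [[0.0, 0.0, 0.0], [0.0, 0.0, 0.0], [0.0, 0.0, 0.0], [0.0, 0.0, 0.0]]
```

View pics/s8.png

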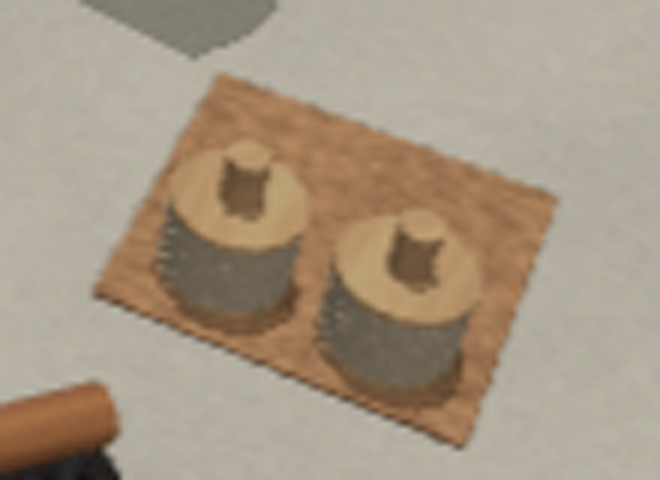

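The two spools stand upright on the far half of the mat, and the near half is free.

carry_out(xyz=[[0.91,-0.01,-0.02],[0.91,-0.01,-0.02],[0.91,-0.01,-0.02],[0.91,-0.01,-0.02],[0.91,-0.01,-0.02],[0.91,-0.01,-0.02],[0.91,-0.01,-0.02],[0.91,-0.01,-0.02]], dr=[[0,0,0],[0,0,0],[0,0,0],[0,0,0],[0,0,0],[0,0,0],[0,0,0],[0,0,0]])

```text
time: 30.9
tool_pos: [445.0, 356.5, 287.6]
tcp_rot: [-3.137, 0.003, 1.761]
contact_force: [0.4, -1.0, -2.3]
grip_width: 21.4
```

carry_out(xyz=[[0,0,0],[0,0,0.77],[0,0,0.77],[0,0,0.77],[0,0,0.75],[0,0,0],[0,0,0]], dr=[[0,0,0],[0,0,0],[0,0,0],[0,0,0],[0,0,0],[0,0,0],[0,0,0]])

```text
time: 31.78
tool_pos: [446.8, 354.8, 107.3]
tcp_rot: [3.141, 0.001, 1.761]
contact_force: [0.9, 1.3, -2.3]
grip_width: 21.2
```

```bash
python3 - <<'E'
from h import *
st(); print(mw(-48,0,0))
E
```

```text
t 31.77 q [ 0.54  0.57  1.58 -0.    0.99  0.35] p [446.8 354.8 107.3] rpy [1.800e+02 1.000e-01 1.009e+02] F [ 0.9  1.3 -2.3] w 21.2
[443.58906676 355.19910121   0.        ]
```

carry_out(xyz=[[0,0,0.25],[0,0,0.08],[0,0,0],[0,0,0]], dr=[[0,0,0],[0,0,0],[0,0,0],[0,0,0]])

```text
time: 32.28
tool_pos: [446.3, 355.1, 87.0]
tcp_rot: [3.141, 0.001, 1.762]
contact_force: [0.6, 0.3, -1.7]
grip_width: 21.1
```

carry_out(xyz=[[0,0,0.04],[0,0,0]], dr=[[0,0,0],[0,0,0]])

```text
time: 32.52
tool_pos: [446.0, 354.9, 84.2]
tcp_rot: [-3.141, 0.001, 1.761]
contact_force: [1.1, -0.3, -1.7]
grip_width: 21.2
```

carry_out(xyz=[[0,0,0.01],[0,0,0],[0,0,0],[0,0,0]], dr=[[0,0,0],[0,0,0],[0,0,0],[0,0,0]], gripper=-0.2)

```text
time: 33.02
tool_pos: [446.2, 355.0, 83.8]
tcp_rot: [-3.141, 0.001, 1.761]
contact_force: [0.2, 0.4, 0.6]
grip_width: 36.7
```

carry_out(xyz=[[0,0,-0.5],[0,0,-0.8],[0,0,-0.9],[0,0,0],[0,0,0]], dr=[[0,0,0],[0,0,0],[0,0,0],[0,0,0],[0,0,0]])

```text
time: 33.65
tool_pos: [445.8, 354.9, 215.2]
tcp_rot: [-3.14, 0.002, 1.761]
contact_force: [0.3, 0.4, 0.1]
grip_width: 36.8
```

```bash
python3 - <<'E'
from h import *
st(); c=snap('scene','s9'); t=snap('top','t9')
cv2.imwrite('pics/t9z.png',cv2.resize(t['image'][160:240,320:390],None,fx=7,fy=7,interpolation=cv2.INTER_CUBIC))
E
```

```text
t 33.65 q [ 0.54  0.45  1.45 -0.    1.24  0.35] p [445.8 354.9 215.2] rpy [-1.799e+02  1.000e-01  1.009e+02] F [0.3 0.4 0.1] w 36.8
```

View pics/s9.png

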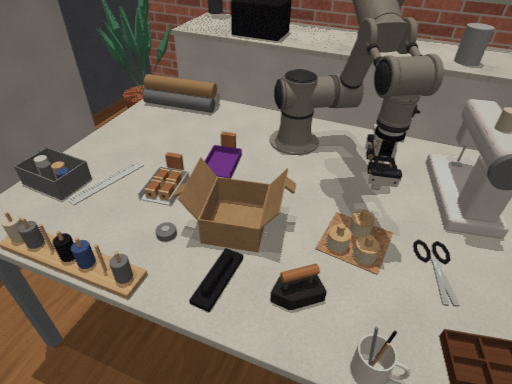

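View pics/t9z.png

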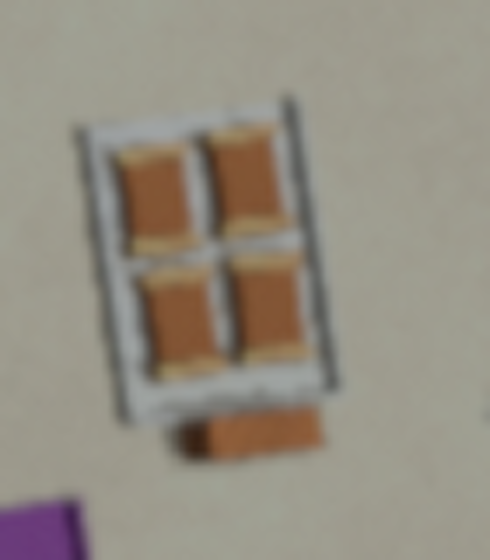

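All three full spools are on the mat. In the top view the tray is unmoved, with its handle at about (403,-344) and yaw about 7.6°. I'll go to the handle.

```bash
python3 - <<'E'
from h import *
rows([((446,355,270),down(97.6)),((403,-344,230),down(97.6)),((403,-344,130),down(97.6))])
E
```

```text
xyz [[0.0, 0.0, -0.49], [0.0, 0.0, -0.49], [-0.88, -0.17, 0.05], [-0.88, -0.17, 0.05], [-0.88, -0.17, 0.05], [-0.88, -0.17, 0.05], [-0.88, -0.17, 0.05], [-0.88, -0.17, 0.05]] 
 dr [[-0.01, 0.01, 0.21], [-0.01, 0.01, 0.21], [0.0, 0.0, 0.0], [0.0, 0.0, 0.0], [0.0, 0.0, 0.0], [0.0, 0.0, 0.0], [0.0, 0.0, 0.0], [0.0, 0.0, 0.0]]
xyz [[-0.88, -0.17, 0.05], [-0.88, -0.17, 0.05], [-0.88, -0.17, 0.05], [-0.88, -0.17, 0.05], [-0.88, -0.17, 0.05], [-0.88, -0.17, 0.05], [-0.88, -0.17, 0.05], [0.0, 0.0, 0.83]] 
 dr [[0.0, 0.0, 0.0], [0.0, 0.0, 0.0], [0.0, 0.0, 0.0], [0.0, 0.0, 0.0], [0.0, 0.0, 0.0], [0.0, 0.0, 0.0], [0.0, 0.0, 0.0], [0.0, 0.0, 0.0]]
xyz [[0.0, 0.0, 0.83]] 
 dr [[0.0, 0.0, 0.0]]
```

carry_out(xyz=[[0,0,-0.49],[0,0,-0.49],[-0.88,-0.17,0.05],[-0.88,-0.17,0.05],[-0.88,-0.17,0.05],[-0.88,-0.17,0.05],[-0.88,-0.17,0.05],[-0.88,-0.17,0.05]], dr=[[0,0,0.21],[0,0,0.21],[0,0,0],[0,0,0],[0,0,0],[0,0,0],[0,0,0],[0,0,0]], gripper=0.05)

```text
time: 34.75
tool_pos: [426.4, 31.5, 255.6]
tcp_rot: [-3.139, 0.001, 1.703]
contact_force: [0.9, -0.1, -0.4]
grip_width: 48.3
```

carry_out(xyz=[[-0.88,-0.17,0.05],[-0.88,-0.17,0.05],[-0.88,-0.17,0.05],[-0.88,-0.17,0.05],[-0.88,-0.17,0.05],[-0.88,-0.17,0.05],[-0.88,-0.17,0.05],[0,0,0]], dr=[[0,0,0],[0,0,0],[0,0,0],[0,0,0],[0,0,0],[0,0,0],[0,0,0],[0,0,0]])

```text
time: 35.75
tool_pos: [403.9, -345.5, 234.1]
tcp_rot: [-3.139, -0.001, 1.699]
contact_force: [-0.1, 1.1, -1.2]
grip_width: 48.1
```

carry_out(xyz=[[0,0,0],[0,0,0]], dr=[[0,0,0],[0,0,0]])

```text
time: 36.0
tool_pos: [405.2, -341.4, 236.1]
tcp_rot: [-3.141, 0.0, 1.704]
contact_force: [-0.2, -0.0, 0.6]
grip_width: 48.1
```

```bash
python3 - <<'E'
from h import *
st(); c=snap('wrist','w10'); s=snap('scene','s10'); 
cv2.imwrite('pics/s10.png',cv2.resize(s['image'][120:250,120:280],None,fx=4.5,fy=4.5,interpolation=cv2.INTER_CUBIC))
rows([((403,-344,68),down(97.6))])
E
```

```text
t 36.0 q [-0.84  0.36  1.53 -0.    1.25 -0.98] p [ 405.2 -341.4  236.1] rpy [-180.     0.    97.6] F [-0.2 -0.   0.6] w 48.1
xyz [[-0.01, -0.01, 0.92], [-0.01, -0.01, 0.92], [-0.01, -0.01, 0.92]] 
 dr [[0.0, 0.0, 0.0], [0.0, 0.0, 0.0], [0.0, 0.0, 0.0]]
```

View pics/w10.png

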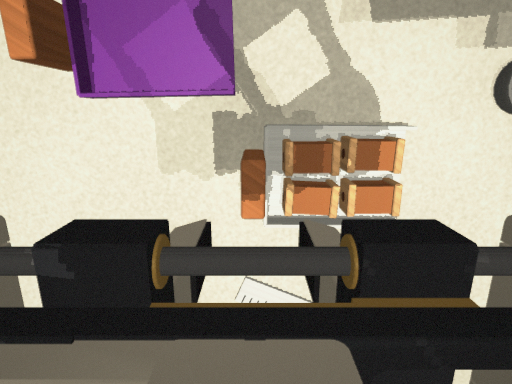

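View pics/s10.png

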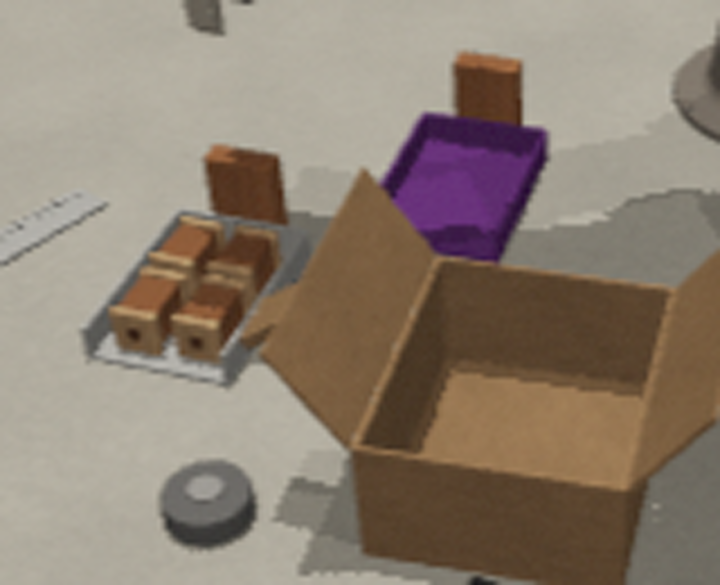

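```bash
python3 - <<'E'
from h import *
c=capture('wrist'); im=c['image']; hsv=cv2.cvtColor(im,cv2.COLOR_BGR2HSV)
for p in [(242,152),(264,150),(266,217),(241,217)]: print(onz(c,*p,85).round(1))
E
```

```text
[ 389.5 -314.    85. ]
[ 409.6 -309.4   85. ]
[ 420.8 -374.4   85. ]
[ 396.4 -377.7   85. ]
```

The wrist camera gives the handle centre as (404,-344), agreeing with the top view. Descend and grip.

carry_out(xyz=[[0.02,-0.01,0.92],[0.02,-0.01,0.92],[0,0,0.91],[0,0,0],[0,0,0]], dr=[[0,0,0],[0,0,0],[0,0,0],[0,0,0],[0,0,0]])

```text
time: 36.78
tool_pos: [404.5, -341.4, 73.3]
tcp_rot: [3.14, 0.004, 1.703]
contact_force: [-0.0, 0.7, 0.9]
grip_width: 48.2
```

carry_out(xyz=[[0,0,0],[0,0,0],[0,0,0],[0,0,0],[0,0,0]], dr=[[0,0,0],[0,0,0],[0,0,0],[0,0,0],[0,0,0]], gripper=-1)

```text
time: 37.4
tool_pos: [403.7, -341.1, 72.4]
tcp_rot: [3.141, 0.003, 1.703]
contact_force: [-0.8, 0.3, 7.1]
grip_width: 23.5
```

carry_out(xyz=[[0,0,-0.2],[0,0,-0.4],[0,0,-0.4],[0,0,0],[0,0,0]], dr=[[0,0,0],[0,0,0],[0,0,0],[0,0,0],[0,0,0]])

```text
time: 38.02
tool_pos: [402.9, -340.0, 130.4]
tcp_rot: [-3.14, -0.001, 1.703]
contact_force: [-0.2, 0.7, -6.3]
grip_width: 23.5
```

```bash
python3 - <<'E'
from h import *
st(); s=snap('scene','s11'); 
cv2.imwrite('pics/s11.png',cv2.resize(s['image'][100:230,120:280],None,fx=4.5,fy=4.5,interpolation=cv2.INTER_CUBIC))
E
```

```text
t 38.02 q [-0.85  0.47  1.68 -0.    0.99 -0.98] p [ 402.9 -340.   130.4] rpy [-179.9   -0.    97.6] F [-0.2  0.7 -6.3] w 23.5
```

View pics/s11.png

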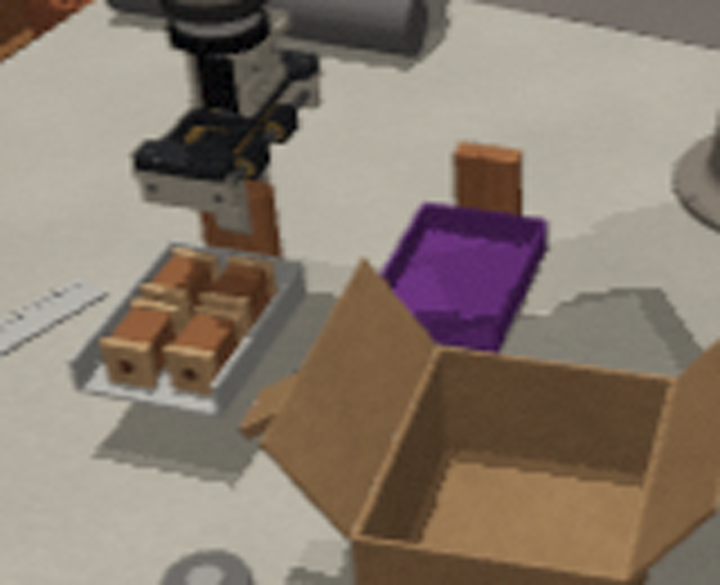

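The tray hangs level with its four empties. I lift it above the flaps and bring it over the carton from the near (-x) end.

```bash
python3 - <<'E'
from h import *
rows([((403,-341,278),down(97.6)),(cw(-155,0,278),down(101))],smax=.6)
E
```

```text
xyz [[0.0, 0.0, -0.5], [0.0, 0.0, -0.5], [0.0, 0.0, -0.5], [0.0, 0.0, -0.5], [0.0, 0.0, -0.5], [0.53, 0.09, 0.0], [0.53, 0.09, 0.0], [0.53, 0.09, 0.0]] 
 dr [[0.0, 0.0, 0.0], [0.0, 0.0, 0.0], [0.0, 0.0, 0.0], [0.0, 0.0, 0.0], [0.0, 0.0, 0.0], [0.0, 0.0, -0.05], [0.0, 0.0, -0.05], [0.0, 0.0, -0.05]]
xyz [[0.53, 0.1, 0.0], [0.53, 0.1, 0.0], [0.53, 0.1, 0.0], [0.53, 0.11, 0.0], [0.53, 0.11, 0.0], [0.53, 0.11, 0.0]] 
 dr [[0.0, 0.0, -0.05], [0.0, 0.0, -0.05], [0.0, 0.0, -0.05], [0.0, 0.0, -0.05], [0.0, 0.0, -0.05], [0.0, 0.0, -0.05]]
```

carry_out(xyz=[[0,0,-0.3],[0,0,-0.5],[0,0,-0.5],[0,0,-0.5],[0,0,-0.4],[0,0,-0.3],[0,0,0]], dr=[[0,0,0],[0,0,0],[0,0,0],[0,0,0],[0,0,0],[0,0,0],[0,0,0]])

```text
time: 38.95
tool_pos: [403.7, -340.6, 281.4]
tcp_rot: [-3.142, 0.002, 1.703]
contact_force: [-0.5, -0.3, -6.0]
grip_width: 23.8
```

carry_out(xyz=[[0.13,0.02,0],[0.27,0.05,0],[0.4,0.07,0],[0.5,0.09,0],[0.53,0.1,0],[0.53,0.1,0],[0.53,0.1,0],[0.53,0.1,0]], dr=[[0,0,-0.05],[0,0,-0.05],[0,0,-0.05],[0,0,-0.05],[0,0,-0.05],[0,0,-0.05],[0,0,-0.05],[0,0,-0.05]])

```text
time: 39.95
tool_pos: [407.3, -129.1, 281.0]
tcp_rot: [-3.141, 0.001, 1.76]
contact_force: [1.3, 0.2, -5.9]
grip_width: 23.6
```

carry_out(xyz=[[0.5,0.1,0],[0.4,0.08,0],[0.27,0.05,0],[0.13,0.03,0],[0,0,0]], dr=[[0,0,0],[0,0,0],[0,0,0],[0,0,0],[0,0,0]])

```text
time: 40.58
tool_pos: [408.4, -51.5, 281.0]
tcp_rot: [-3.141, 0.001, 1.76]
contact_force: [-0.8, -0.2, -5.3]
grip_width: 23.9
```

```bash
python3 - <<'E'
from h import *
st(); s=snap('scene','s12'); 
cv2.imwrite('pics/s12.png',cv2.resize(s['image'][80:270,150:340],None,fx=3.1,fy=3.1,interpolation=cv2.INTER_CUBIC))
rows([(cw(-155,0,272),down(101))],smax=.6)
E
```

```text
t 40.58 q [-0.31  0.1   1.75 -0.    1.29 -0.5 ] p [408.4 -51.5 281. ] rpy [-1.800e+02  1.000e-01  1.009e+02] F [-0.8 -0.2 -5.3] w 23.9
xyz [[0.01, 0.04, 0.1]] 
 dr [[0.0, 0.01, -0.02]]
```

View pics/s12.png

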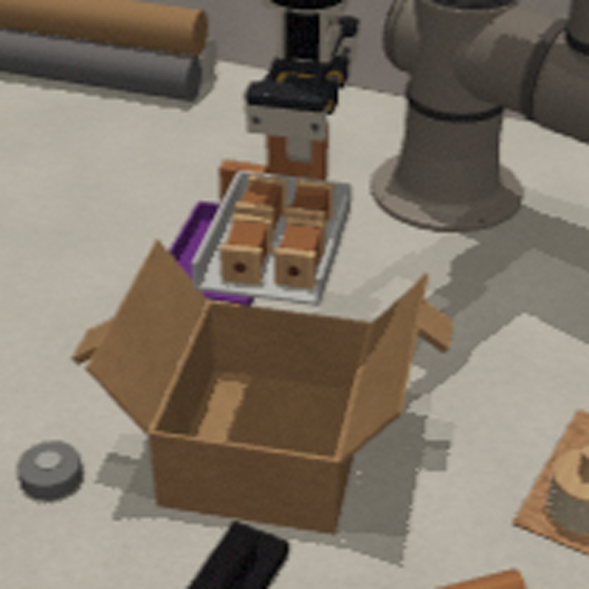

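```bash
python3 - <<'E'
from h import *
cs=capture('scene')
w=onz(cs,150+262/3.1,80+296/3.1,214); print(Ro.from_euler('z',-CY).apply(w-CC))
ay=Ro.from_euler('z',CY).apply([0,1,0])
R0=down(101)
way=[]
for th,z in [(4,272),(8,266),(12,258)]+[(12+2.5*k,258-1.2*k) for k in range(1,10)]:
    way.append((cw(-152,0,z),Ro.from_rotvec(np.deg2rad(th)*ay)*R0))
rows(way)
E
```

```text
[ 26.98726645   2.07785383 214.        ]
xyz [[0.02, 0.09, 0.1], [0.0, 0.01, 0.1], [0.0, 0.02, 0.13], [0.0, 0.01, 0.02], [0.0, 0.01, 0.02], [0.0, 0.01, 0.02], [0.0, 0.01, 0.02], [0.0, 0.01, 0.02]] 
 dr [[0.5, 0.01, -0.03], [0.5, 0.0, 0.0], [0.5, 0.0, 0.0], [0.31, 0.0, 0.0], [0.31, 0.0, 0.0], [0.31, 0.0, 0.0], [0.31, 0.0, 0.0], [0.31, 0.0, 0.0]]
xyz [[0.0, 0.01, 0.02], [0.0, 0.01, 0.02], [0.0, 0.01, 0.02], [0.0, 0.01, 0.02]] 
 dr [[0.31, 0.0, 0.0], [0.31, 0.0, 0.0], [0.31, 0.0, 0.0], [0.31, 0.0, 0.0]]
```

The lip is centred over the carton at carton-frame (27,2). Start tipping.

carry_out(xyz=[[0,0.04,0.1],[0,0.02,0.1],[0,0.02,0.13],[0,0.01,0.02],[0,0.01,0.02],[0,0.01,0.02]], dr=[[0.4,0,0],[0.5,0,0],[0.5,0,0],[0.31,0,0],[0.31,0,0],[0.31,0,0]])

```text
time: 41.42
tool_pos: [413.6, -52.2, 256.9]
tcp_rot: [-2.816, 0.001, 1.757]
contact_force: [0.6, -0.5, -5.4]
grip_width: 23.8
```

carry_out(xyz=[[0,0.01,0.02],[0,0.01,0.02],[0,0.01,0.02],[0,0,0]], dr=[[0.31,0,0],[0.31,0,0],[0.31,0,0],[0,0,0]])

```text
time: 41.92
tool_pos: [413.7, -51.4, 252.5]
tcp_rot: [-2.685, 0.001, 1.759]
contact_force: [-0.1, -0.3, -5.5]
grip_width: 24.1
```

```bash
python3 - <<'E'
from h import *
st(); s=snap('scene','s13'); 
cv2.imwrite('pics/s13.png',cv2.resize(s['image'][80:270,150:340],None,fx=3.1,fy=3.1,interpolation=cv2.INTER_CUBIC))
E
```

```text
t 41.92 q [-0.19  0.4   1.52 -0.17  1.65 -0.36] p [413.7 -51.4 252.5] rpy [-153.8    0.   100.8] F [-0.1 -0.3 -5.5] w 24.1
```

View pics/s13.png

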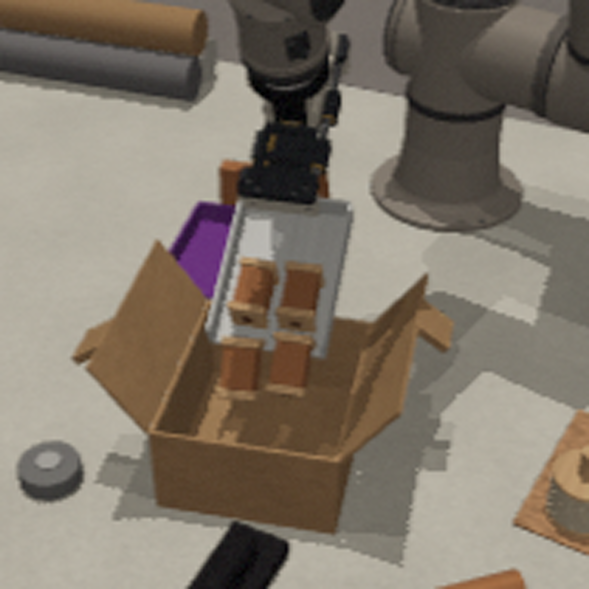

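The empties are sliding in, with the front pair already dropping. I tip slightly more and hold.

carry_out(xyz=[[0,0,0],[0,0,0],[0,0,0],[0,0,0],[0,0,0],[0,0,0]], dr=[[0.3,0,0],[0.3,0,0],[0,0,0],[0,0,0],[0,0,0],[0,0,0]])

```text
time: 42.72
tool_pos: [413.3, -51.5, 253.3]
tcp_rot: [-2.603, 0.001, 1.759]
contact_force: [-0.4, -0.8, -4.2]
grip_width: 23.7
```

```bash
python3 - <<'E'
from h import *
st(); s=snap('scene','s14'); 
cv2.imwrite('pics/s14.png',cv2.resize(s['image'][80:270,150:340],None,fx=3.1,fy=3.1,interpolation=cv2.INTER_CUBIC))
E
```

```text
t 42.73 q [-0.18  0.44  1.48 -0.19  1.73 -0.35] p [413.3 -51.5 253.3] rpy [-1.491e+02  1.000e-01  1.008e+02] F [-0.4 -0.8 -4.2] w 23.7
```

View pics/s14.png

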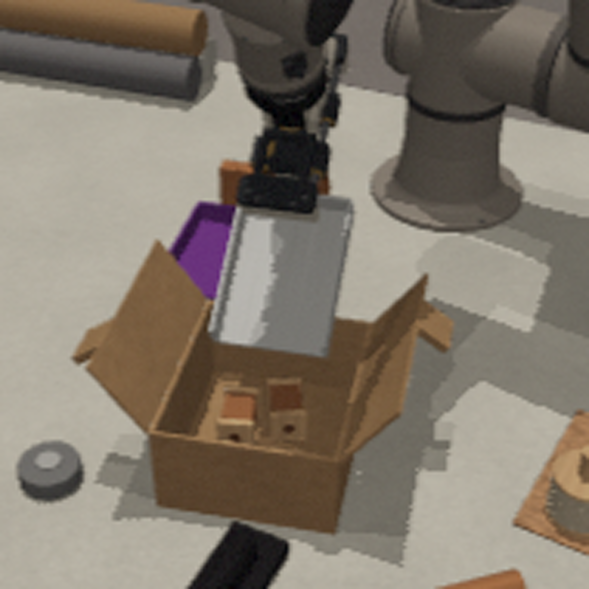

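The tray is empty and the empties are in the carton. I level the tray, lift it and take it back.

```bash
python3 - <<'E'
from h import *
rows([(cw(-158,0,278),down(101)),((408,-340,278),down(97.6)),((404,-343,78),down(97.6))],smax=.7)
E
```

```text
xyz [[0.0, -0.05, -0.06], [0.0, -0.05, -0.06], [0.0, -0.04, -0.07], [0.0, -0.03, -0.07], [0.0, -0.03, -0.07], [0.0, -0.02, -0.08], [-0.67, -0.13, 0.0], [-0.68, -0.13, 0.0]] 
 dr [[-0.64, 0.0, -0.01], [-0.64, 0.0, -0.01], [-0.64, 0.0, -0.01], [-0.64, 0.0, -0.01], [-0.64, 0.0, -0.01], [-0.64, 0.0, -0.01], [0.0, 0.0, 0.06], [0.0, 0.0, 0.06]]
xyz [[-0.68, -0.12, 0.0], [-0.68, -0.11, 0.0], [-0.68, -0.11, 0.0], [-0.68, -0.1, 0.0], [-0.68, -0.1, 0.0], [-0.01, -0.01, 0.67], [-0.01, -0.01, 0.67], [-0.01, -0.01, 0.67]] 
 dr [[0.0, 0.0, 0.06], [0.0, 0.0, 0.06], [0.0, 0.0, 0.06], [0.0, 0.0, 0.06], [0.0, 0.0, 0.06], [0.0, 0.0, 0.0], [0.0, 0.0, 0.0], [0.0, 0.0, 0.0]]
xyz [[-0.01, -0.01, 0.67], [-0.01, -0.01, 0.67]] 
 dr [[0.0, 0.0, 0.0], [0.0, 0.0, 0.0]]
```

carry_out(xyz=[[0,-0.05,-0.06],[0,-0.05,-0.06],[0,-0.04,-0.07],[0,-0.03,-0.07],[0,-0.03,-0.07],[0,-0.02,-0.08],[0,0,0]], dr=[[-0.64,0,0],[-0.64,0,0],[-0.64,0,0],[-0.64,0,0],[-0.64,0,0],[-0.64,0,0],[0,0,0]])

```text
time: 43.65
tool_pos: [407.3, -52.5, 281.6]
tcp_rot: [-3.138, 0.002, 1.758]
contact_force: [-0.2, -0.4, -3.6]
grip_width: 23.8
```

carry_out(xyz=[[-0.67,-0.13,0],[-0.68,-0.13,0],[-0.68,-0.12,0],[-0.68,-0.11,0],[-0.68,-0.11,0],[-0.68,-0.1,0],[-0.68,-0.1,0],[0,0,0]], dr=[[0,0,0.06],[0,0,0.06],[0,0,0.06],[0,0,0.06],[0,0,0.06],[0,0,0.06],[0,0,0.06],[0,0,0]])

```text
time: 44.65
tool_pos: [406.8, -343.9, 280.0]
tcp_rot: [-3.135, -0.0, 1.697]
contact_force: [-0.2, 1.5, -4.6]
grip_width: 23.7
```

```bash
python3 - <<'E'
from h import *
st(); s=snap('scene','s15')
rows([((404,-343,85),down(97.6))],smax=.7)
E
```

```text
t 44.65 q [-0.84  0.34  1.44 -0.01  1.36 -0.97] p [ 406.8 -343.9  280. ] rpy [-179.6   -0.    97.2] F [-0.2  1.5 -4.6] w 23.7
xyz [[0.0, -0.01, 0.64], [0.0, -0.01, 0.64], [0.0, -0.01, 0.64], [0.0, -0.01, 0.64], [0.0, -0.01, 0.64]] 
 dr [[-0.01, 0.0, -0.01], [-0.01, 0.0, -0.01], [-0.01, 0.0, -0.01], [-0.01, 0.0, -0.01], [-0.01, 0.0, -0.01]]
```

View pics/s15.png

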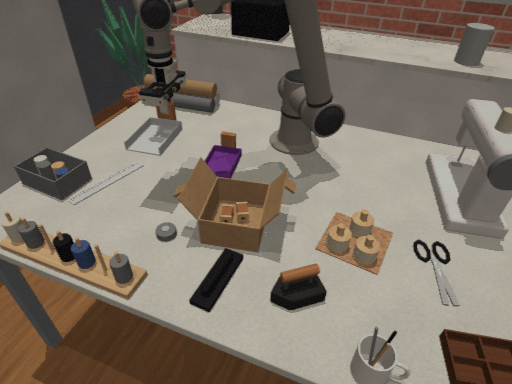

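carry_out(xyz=[[0,-0.01,0.64],[0,-0.01,0.64],[0,-0.01,0.64],[0,-0.01,0.64],[0,-0.01,0.64],[0,0,0],[0,0,0]], dr=[[0,0,0],[0,0,0],[0,0,0],[0,0,0],[0,0,0],[0,0,0],[0,0,0]])

```text
time: 45.58
tool_pos: [404.6, -342.2, 90.8]
tcp_rot: [-3.139, 0.003, 1.701]
contact_force: [-0.1, -0.4, -4.1]
grip_width: 23.8
```

carry_out(xyz=[[0,0,0.15],[0,0,0]], dr=[[0,0,0],[0,0,0]])

```text
time: 45.82
tool_pos: [403.8, -342.1, 80.8]
tcp_rot: [-3.138, 0.002, 1.7]
contact_force: [-0.2, -0.8, -4.5]
grip_width: 23.6
```

carry_out(xyz=[[0,0,0.07],[0,0,0]], dr=[[0,0,0],[0,0,0]])

```text
time: 46.08
tool_pos: [403.6, -342.1, 76.2]
tcp_rot: [-3.138, 0.001, 1.7]
contact_force: [-0.5, -0.1, -4.3]
grip_width: 24.0
```

carry_out(xyz=[[0,0,0.05],[0,0,0]], dr=[[0,0,0],[0,0,0]])

```text
time: 46.32
tool_pos: [403.9, -342.4, 73.4]
tcp_rot: [-3.139, 0.002, 1.7]
contact_force: [0.4, -0.4, -4.6]
grip_width: 23.9
```

carry_out(xyz=[[0,0,0.02],[0,0,0]], dr=[[0,0,0],[0,0,0]])

```text
time: 46.58
tool_pos: [403.9, -342.5, 72.6]
tcp_rot: [-3.139, 0.002, 1.7]
contact_force: [-1.9, 0.4, 0.9]
grip_width: 23.8
```

carry_out(xyz=[[0,0,0.02],[0,0,0]], dr=[[0,0,0],[0,0,0]])

```text
time: 46.82
tool_pos: [403.9, -342.6, 72.4]
tcp_rot: [-3.139, 0.003, 1.7]
contact_force: [-5.1, 2.6, 11.6]
grip_width: 24.2
```

The tray is on the table, so I release and go up.

carry_out(xyz=[[0,0,0],[0,0,0],[0,0,0]], dr=[[0,0,0],[0,0,0],[0,0,0]], gripper=0.05)

```text
time: 47.2
tool_pos: [403.8, -342.2, 70.7]
tcp_rot: [-3.138, 0.001, 1.7]
contact_force: [-0.1, 1.0, -0.4]
grip_width: 46.6
```

carry_out(xyz=[[0,0,-0.4],[0,0,-0.8],[0,0,-0.8],[0,0,-0.8],[0,0,-0.6],[0,0,0]], dr=[[0,0,0],[0,0,0],[0,0,0],[0,0,0],[0,0,0],[0,0,0]])

```text
time: 47.95
tool_pos: [405.2, -342.7, 277.8]
tcp_rot: [3.141, 0.007, 1.7]
contact_force: [-0.1, 0.4, -0.5]
grip_width: 48.0
```

```bash
python3 - <<'E'
from h import *
st(); s=snap('scene','s16'); t=snap('top','t16')
cv2.imwrite('pics/s16z.png',cv2.resize(s['image'][120:250,120:300],None,fx=4.2,fy=4.2,interpolation=cv2.INTER_CUBIC))
cv2.imwrite('pics/t16z.png',cv2.resize(t['image'][130:240,220:380],None,fx=5,fy=5,interpolation=cv2.INTER_CUBIC))
E
```

```text
t 47.95 q [-0.84  0.33  1.46 -0.    1.35 -0.97] p [ 405.2 -342.7  277.8] rpy [180.    0.4  97.4] F [-0.1  0.4 -0.5] w 48.0
```

View pics/s16z.png

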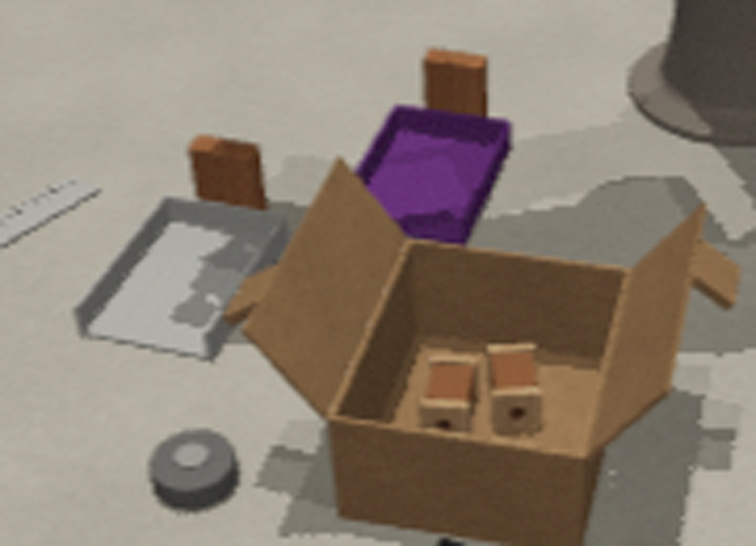

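View pics/t16z.png

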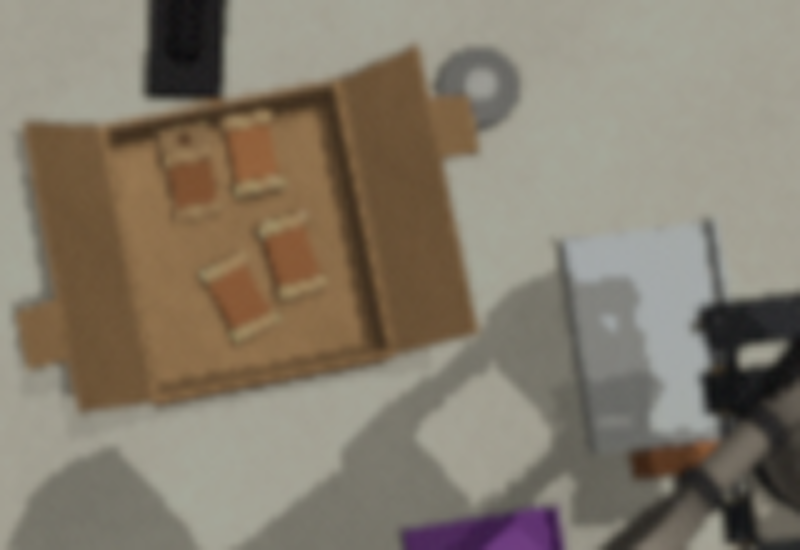

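Four empties lie in the carton and the tray is flat at its old place. To close the right flap, I bring closed fingers in from outside, push inward, then press down.

```bash
python3 - <<'E'
from h import *
D=down(101)
rows([(cw(-30,-180,240),D),(cw(-30,-180,160),D)],smax=.8)
print()
rows([(cw(-30,-30,160),D)],start=(cw(-30,-180,163),D),smax=.6)
E
```

```text
xyz [[0.38, 0.6, 0.1], [0.38, 0.61, 0.1], [0.37, 0.61, 0.1], [0.36, 0.61, 0.1], [0.35, 0.62, 0.1], [0.0, 0.0, 0.67], [0.0, 0.0, 0.67]] 
 dr [[-0.01, 0.0, -0.09], [-0.01, 0.0, -0.09], [-0.01, 0.0, -0.09], [-0.01, 0.0, -0.09], [-0.01, 0.0, -0.09], [0.0, 0.0, 0.0], [0.0, 0.0, 0.0]]

xyz [[0.5, 0.0, 0.0], [0.5, 0.0, 0.0], [0.5, 0.0, 0.0], [0.5, 0.0, 0.0], [0.5, 0.0, 0.0]] 
 dr [[0.0, 0.0, 0.0], [0.0, 0.0, 0.0], [0.0, 0.0, 0.0], [0.0, 0.0, 0.0], [0.0, 0.0, 0.0]]
```

carry_out(xyz=[[0.38,0.6,0.1],[0.38,0.61,0.1],[0.37,0.61,0.1],[0.36,0.61,0.1],[0.35,0.62,0.1],[0,0,0],[0,0,0]], dr=[[0,0,-0.09],[0,0,-0.09],[0,0,-0.09],[0,0,-0.09],[0,0,-0.09],[0,0,0],[0,0,0]], gripper=-1)

```text
time: 48.92
tool_pos: [567.4, -204.6, 242.7]
tcp_rot: [-3.136, -0.0, 1.763]
contact_force: [0.7, 0.3, 0.6]
grip_width: 0.7
```

carry_out(xyz=[[0,0,0.67],[0,0,0.67],[0,0,0]], dr=[[0,0,0],[0,0,0],[0,0,0]])

```text
time: 49.3
tool_pos: [565.3, -205.0, 160.9]
tcp_rot: [-3.132, -0.003, 1.761]
contact_force: [-0.0, -0.6, 0.1]
grip_width: 0.7
```

```bash
python3 - <<'E'
from h import *
st(); D=down(101)
p,R=cur(); print(Ro.from_euler('z',-CY).apply(p-CC))
rows([(cw(-30,-100,160),D)],smax=.6)
s=snap('scene','s17')
cv2.imwrite('pics/s17.png',cv2.resize(s['image'][80:270,130:320],None,fx=3.1,fy=3.1,interpolation=cv2.INTER_CUBIC))
E
```

```text
t 49.3 q [-0.47  0.56  1.42 -0.    1.17 -0.66] p [ 565.3 -205.   160.9] rpy [-179.5   -0.2  100.9] F [-0.  -0.6  0.1] w 0.7
[ -32.77687228 -180.52405559  160.89043419]
xyz [[0.45, 0.01, -0.01], [0.45, 0.01, -0.01], [0.45, 0.02, -0.01]] 
 dr [[-0.02, -0.01, 0.0], [-0.02, -0.01, 0.0], [-0.02, -0.01, 0.0]]
```

View pics/s17.png

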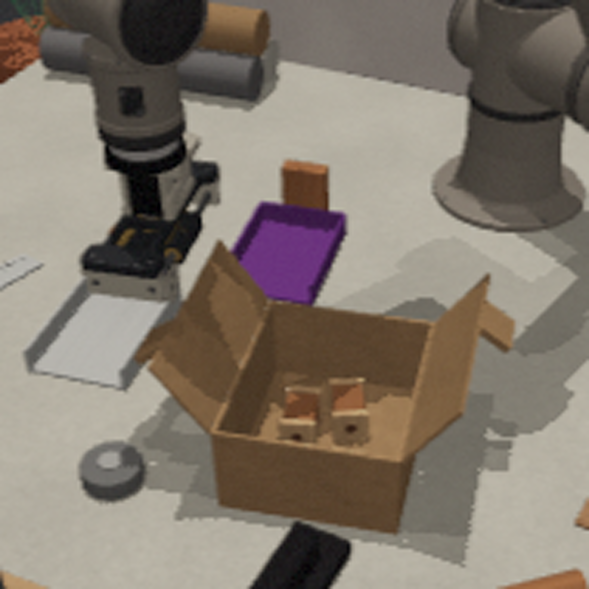

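The fingers are outside the right flap, so I push inward.

carry_out(xyz=[[0.4,0.01,0],[0.4,0.01,0],[0.4,0.01,0],[0.4,0.01,0]], dr=[[0,0,0],[0,0,0],[0,0,0],[0,0,0]])

```text
time: 49.85
tool_pos: [551.6, -108.2, 164.2]
tcp_rot: [-3.139, 0.002, 1.764]
contact_force: [-0.1, -2.7, -0.0]
grip_width: 0.3
```

carry_out(xyz=[[0.4,0,0],[0.4,0,0],[0.15,0,0],[0,0,0]], dr=[[0,0,0],[0,0,0],[0,0,0],[0,0,0]])

```text
time: 50.35
tool_pos: [540.8, -53.1, 163.6]
tcp_rot: [-3.138, 0.001, 1.764]
contact_force: [0.0, -0.3, -0.1]
grip_width: 0.2
```

```bash
python3 - <<'E'
from h import *
st()
p,R=cur(); print(Ro.from_euler('z',-CY).apply(p-CC))
s=snap('scene','s18')
cv2.imwrite('pics/s18.png',cv2.resize(s['image'][80:270,130:320],None,fx=3.1,fy=3.1,interpolation=cv2.INTER_CUBIC))
E
```

```text
t 50.35 q [-0.24  0.46  1.59 -0.    1.09 -0.43] p [540.8 -53.1 163.6] rpy [-1.798e+02  1.000e-01  1.011e+02] F [ 0.  -0.3 -0.1] w 0.2
[-27.79739541 -26.80785099 163.61878027]
```

View pics/s18.png

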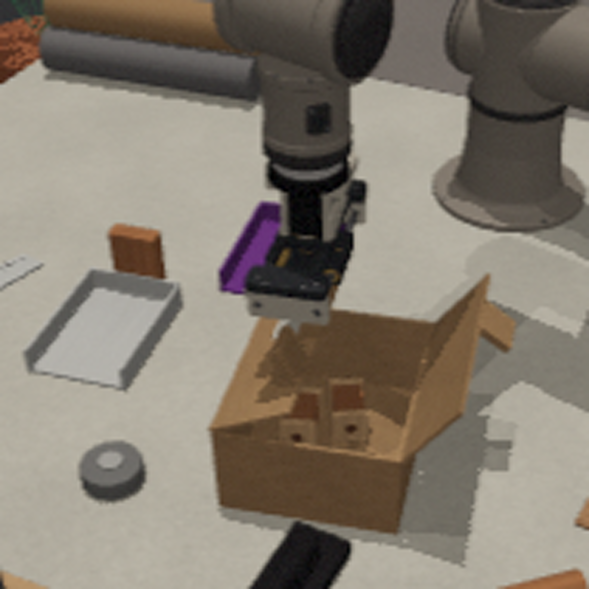

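The right flap has folded to roughly 30°, so I press down.

carry_out(xyz=[[0,0,0.2],[0,0,0.2],[0,0,0.1],[0,0,0]], dr=[[0,0,0],[0,0,0],[0,0,0],[0,0,0]])

```text
time: 50.9
tool_pos: [540.5, -54.3, 132.6]
tcp_rot: [-3.137, 0.001, 1.763]
contact_force: [0.6, 1.1, -0.0]
grip_width: 0.4
```

carry_out(xyz=[[0,0,0.07],[0,0,0]], dr=[[0,0,0],[0,0,0]])

```text
time: 51.15
tool_pos: [540.9, -54.2, 129.3]
tcp_rot: [-3.138, 0.001, 1.763]
contact_force: [-0.5, -0.6, 0.3]
grip_width: 0.0
```

carry_out(xyz=[[0,0,-0.6],[0,0,-0.9],[0,0,-0.5],[0,0,0]], dr=[[0,0,0],[0,0,0],[0,0,0],[0,0,0]])

```text
time: 51.65
tool_pos: [542.4, -54.2, 252.1]
tcp_rot: [3.14, 0.004, 1.763]
contact_force: [0.3, 0.4, 0.5]
grip_width: 0.4
```

```bash
python3 - <<'E'
from h import *
st(); D=down(101)
rows([(cw(30,185,245),D),(cw(30,185,160),D)],smax=.8)
s=snap('scene','s19')
cv2.imwrite('pics/s19.png',cv2.resize(s['image'][80:270,130:320],None,fx=3.1,fy=3.1,interpolation=cv2.INTER_CUBIC))
E
```

```text
t 51.65 q [-0.24  0.37  1.47 -0.    1.3  -0.43] p [542.4 -54.2 252.1] rpy [179.9   0.2 101. ] F [0.3 0.4 0.5] w 0.4
xyz [[0.71, 0.19, 0.01], [0.71, 0.19, 0.01], [0.71, 0.19, 0.01], [0.71, 0.19, 0.01], [0.71, 0.19, 0.01], [0.0, 0.0, 0.71], [0.0, 0.0, 0.71]] 
 dr [[0.0, 0.01, 0.0], [0.0, 0.01, 0.0], [0.0, 0.01, 0.0], [0.0, 0.01, 0.0], [0.0, 0.01, 0.0], [0.0, 0.0, 0.0], [0.0, 0.0, 0.0]]
```

View pics/s19.png

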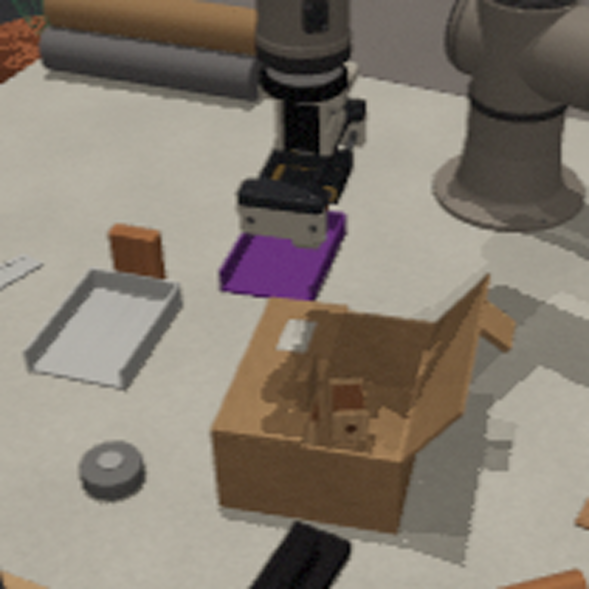

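The right flap lies shut. Now the left one.

carry_out(xyz=[[0.71,0.19,0.01],[0.71,0.19,0.01],[0.71,0.19,0.01],[0.71,0.19,0.01],[0.71,0.19,0.01],[0,0,0],[0,0,0]], dr=[[0,0,0],[0,0,0],[0,0,0],[0,0,0],[0,0,0],[0,0,0],[0,0,0]])

```text
time: 52.58
tool_pos: [556.0, 165.5, 244.5]
tcp_rot: [-3.136, 0.002, 1.763]
contact_force: [0.5, -0.3, -0.6]
grip_width: 0.4
```

carry_out(xyz=[[0,0,0.71],[0,0,0.71],[0,0,0],[0,0,0]], dr=[[0,0,0],[0,0,0],[0,0,0],[0,0,0]])

```text
time: 53.08
tool_pos: [557.2, 165.1, 162.1]
tcp_rot: [-3.14, 0.001, 1.762]
contact_force: [-1.4, -0.1, 0.5]
grip_width: 0.2
```

```bash
python3 - <<'E'
from h import *
st(); p,R=cur(); print(Ro.from_euler('z',-CY).apply(p-CC))
E
```

```text
t 53.08 q [ 0.16  0.52  1.49 -0.    1.13 -0.03] p [557.2 165.1 162.1] rpy [-1.799e+02  1.000e-01  1.009e+02] F [-1.4 -0.1  0.5] w 0.2
[ 29.91373838 184.30050049 162.13827128]
```

Move inward by about 154 mm to y = +30.

carry_out(xyz=[[-0.4,0,0],[-0.4,0,0],[-0.4,0,0],[-0.4,0,0],[-0.4,0,0],[-0.4,0,0],[-0.17,0,0],[0,0,0]], dr=[[0,0,0],[0,0,0],[0,0,0],[0,0,0],[0,0,0],[0,0,0],[0,0,0],[0,0,0]])

```text
time: 54.08
tool_pos: [586.4, 13.9, 162.2]
tcp_rot: [-3.14, 0.002, 1.762]
contact_force: [0.3, 0.4, -0.3]
grip_width: 0.2
```

carry_out(xyz=[[0,0,0.2],[0,0,0.2],[0,0,0.1],[0,0,0]], dr=[[0,0,0],[0,0,0],[0,0,0],[0,0,0]])

```text
time: 54.58
tool_pos: [585.1, 14.8, 129.9]
tcp_rot: [-3.136, 0.001, 1.763]
contact_force: [-0.9, -0.8, -0.2]
grip_width: 0.3
```

```bash
python3 - <<'E'
from h import *
st(); p,R=cur(); print(Ro.from_euler('z',-CY).apply(p-CC))
s=snap('scene','s20')
cv2.imwrite('pics/s20.png',cv2.resize(s['image'][80:270,130:320],None,fx=3.1,fy=3.1,interpolation=cv2.INTER_CUBIC))
E
```

```text
t 54.58 q [-0.1   0.57  1.51 -0.    1.07 -0.3 ] p [585.1  14.8 129.9] rpy [-179.7    0.   101. ] F [-0.9 -0.8 -0.2] w 0.3
[ 28.60534163  31.38782823 129.88266056]
```

View pics/s20.png

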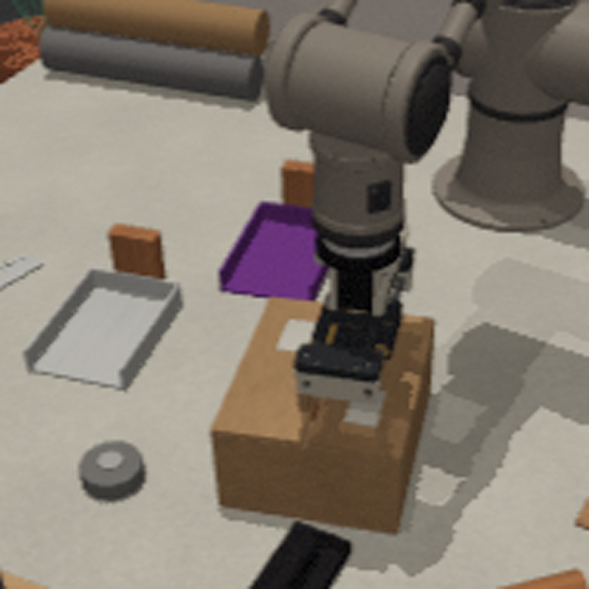

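Shut. I press 2 mm more, then retreat upward and clear of everything.

carry_out(xyz=[[0,0,0.03],[0,0,0],[0,0,-0.5],[0,0,-0.9],[0,0,-0.9]], dr=[[0,0,0],[0,0,0],[0,0,0],[0,0,0],[0,0,0]])

```text
time: 55.25
tool_pos: [585.8, 14.7, 268.7]
tcp_rot: [-3.138, 0.001, 1.763]
contact_force: [0.3, 0.0, -0.3]
grip_width: 0.4
```

carry_out(xyz=[[0.3,-0.7,-0.3],[0.3,-0.7,-0.3],[0.3,-0.5,0],[0,0,0],[0,0,0]], dr=[[0,0,0],[0,0,0],[0,0,0],[0,0,0],[0,0,0]])

```text
time: 55.88
tool_pos: [464.5, 45.8, 303.7]
tcp_rot: [-3.139, 0.002, 1.763]
contact_force: [0.4, 0.7, 0.3]
grip_width: 0.4
```

```bash
python3 - <<'E'
from h import *
st()
s=snap('scene','s21'); t=snap('top','t21')
cv2.imwrite('pics/s21z.png',cv2.resize(s['image'][140:290,130:410],None,fx=2.8,fy=2.8,interpolation=cv2.INTER_CUBIC))
cv2.imwrite('pics/t21z.png',cv2.resize(t['image'][80:270,90:390],None,fx=2.6,fy=2.6,interpolation=cv2.INTER_CUBIC))
E
```

```text
t 55.88 q [-0.06  0.19  1.57 -0.    1.38 -0.26] p [464.5  45.8 303.7] rpy [-1.799e+02  1.000e-01  1.010e+02] F [0.4 0.7 0.3] w 0.4
```

View pics/s21z.png

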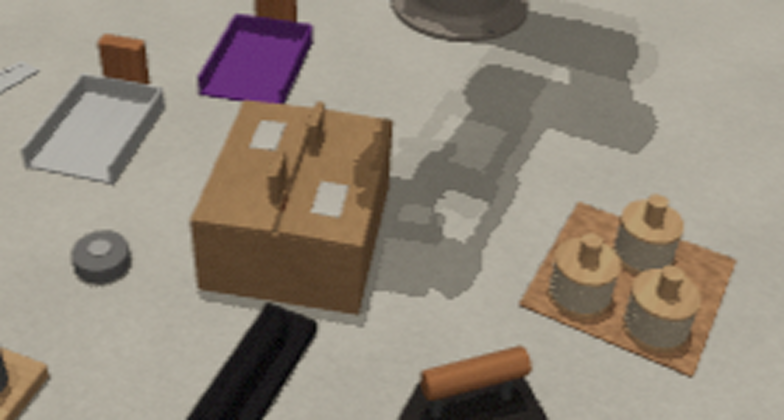

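View pics/t21z.png

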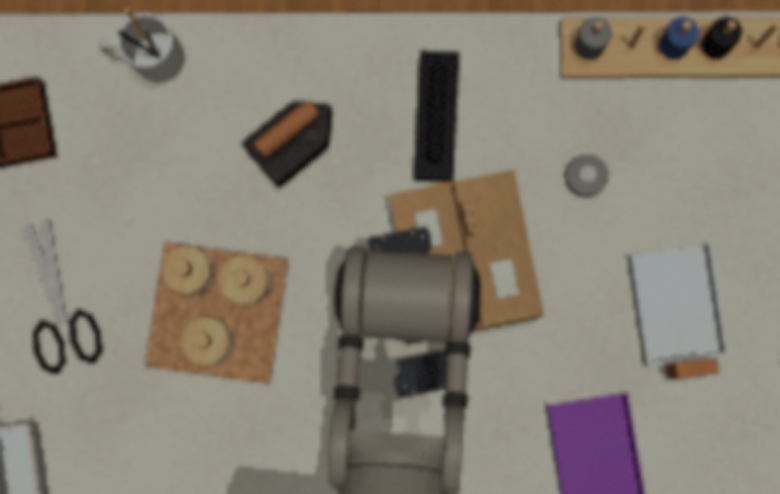

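```bash
python3 - <<'E'
from h import *
t=capture('top')
for p in [(188,268),(245,280),(207,340)]:
    w=onz(t,90+p[0]/2.6,80+p[1]/2.6,89); print(Ro.from_euler('z',-MY).apply(w-MC).round(0))
st(); print(close_job())
E
```

```text
[53. 30. 89.]
[ 46. -53.  89.]
[-45. -11.  89.]
t 56.02 q [-0.07  0.2   1.57 -0.    1.38 -0.26] p [464.7  45.7 303. ] rpy [-1.798e+02  1.000e-01  1.010e+02] F [-0.4 -0.8  0.8] w 0.3
the job is handed in; nothing more can be done
None
```

I finished the whole job and handed it in at about 56 s of the 210 s allowed. `close_job` gave no verdict, so success rests on my own last checks.

**What I did**
1. I lifted each flap by its tab, then pushed it from inside to about 2.15 rad.
2. The carton held three full spools. I stood all three on the mat.
3. I tipped the tray to about 31° over the carton, and all four empties slid in. I then set the tray back in its original place.
4. I pushed both flaps inward from outside and pressed them shut.

**Last checks**
- **Flaps:** both look shut in the pictures. Fingertip heights while pressing suggest under about 0.1 rad.
- **Full spools:** all upright. Their centres measure about (53,30), (46,-53) and (-45,-11) mm in the mat frame, within the 92 mm limit. The first and third read 11–15 mm off where I released them (y values). I did not settle whether that was rough pixel picking or a small knock.
- **Empties:** all four were seen in the carton before I closed it. One looked tilted but well below the rim. I could not see them afterwards.
- **Tray:** flat and empty, well clear of the mat.
- **Bystanders:** they look unmoved by eye in the final pictures, but I did not measure them.
- **Robot:** touching nothing at hand-in.

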